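# Hang a rinsed tag plate on the drying rail with an S-hook

## Robot

A 7-joint arm with a two-finger parallel gripper is mounted at the origin on a cart in front of the work surface, level with it; the furniture and walls round the work are solid. World frame = base frame: x ahead of the robot, y to its left, z up, the work surface at z = 0. Lengths are in m, angles in degrees, forces in N, time in s.
With the tool pointing down it reaches from about 0.4 to 0.85 m from the base axis. Payload 4.5 kg.
Tool frame: the origin (TCP) lies on the centre line of the jaws, within the pads' length; the fingertips stand ahead of it and the grasp point (between the pads) lies 11 mm behind it (robot.tips_ahead is the z of the fingertips in the tool frame, in m); z points along the fingers, x is the direction in which the jaws open and shut, and the axes are right-handed (so a half turn about z gives the same grasp; the last joint's range is limited). The gripper opens to 88 mm and grips with 3 to 60 N. Pads are 18 mm wide; open, the fingers measure 123 mm over their backs; the gripper's body (75 mm by 187 mm) begins 45 mm behind the grasp point.
Start: joints at [-64.183, 39.483, -11.15, 89.685, 9.013, 51.709, -12.324], TCP at [0.253, 0.572, 0.226] pointing down, gripper open.
Joint ranges: [-172.22, 172.22], [-26.19, 119.32], [-84.43, 86.54], [7.71, 146.69], [-57.33, 237.33], [2.42, 119.75], [-152.13, 152.13]. Speed limits (degrees/s): [147.25, 147.25, 180, 180, 180, 180, 180].

## Interface

Orientations are given as a 3x3 rotation matrix whose columns are the frame's x, y, z axes.
In Python, from bench import robot, viewer, workorder, nets gives the robot as it stands. The module is installed in compiled form; this text tells all that it offers.
- The arm moves only by the shell command python3 -m creep 'ROWS'. ROWS is JSON, a list of rows, each an object with "claw": the opening, from 0 (shut) to 1 (fully open); "travel": the shift along the world's x, y, z in m, a list of three; "angular": the turn, a rotation vector about the world's x, y, z in rad, a list of three. A call has exactly 5 rows; each row shifts and turns the commanded pose from where the row before left it; what a row does not reach is not made up. A row lasts 1/12 s, in which the tool goes at most 41.7 mm and 7.16 degrees, less where a joint would pass 70% of its speed; a pose out of reach is approached as far as the arm can. A call with a gripper value outside its range is refused whole. The fingers move at their own pace and stop on an object; the grip force is fixed at half the most. Time passes only in rows, so rows that do not move let the fingers close, or fill a call up. It gives the time, the measured TCP pose, the force and the opening at its end, in the units of the state.
- robot.get_obs(): the state, without advancing time (a new reading comes with each control period).
- viewer.snapshot(name): name is "scene" or "side" or "wrist"; returns a dict with "pixels" (400x640x3 uint8, red, green, blue), "depth" (400x640 float32, m along the optical axis (not along the pixel's ray), 0 where there is no reading), "mtx" (3x3 intrinsics, pixels), "origin" and "orientation" of the camera in the world. Camera axes: x right, y down, z forward; pixel columns grow to the right and rows downward; lengths in m; the calibration is good to about 2 mm. A picture is of the moment at which its call begins.
- workorder.finish_job(): hands the job in, once; it reports no verdict.
Trained networks look in a picture, given as the dict that the camera call returned (one of the last four; its "shot" number tells which), for a name from the list of things; names that differ only in an ending like _2 or _b are one class to them, and where a whole thing is asked for, a point or a joint stands for the part that bears it (a point fixed in the world has none). Each returns a list of dicts, best first, with "p" (0 to 1); they miss things now and then, are a little off and sometimes report something else, mostly with a low value. They report only what shows in the picture. A call takes as long as a camera call. They do not tell look-alikes from the thing itself.
- nets.boxes_of(name, picture): "location" ([x, y, z] in m, in world coordinates, good to about 4 mm: the middle of the surface that is visible of it).
- nets.regions_of(name, picture): "pixels" (400x640 bool, what is visible of it).
The state is a dict: "t": time; "joint_pos": joint angles; "qd": joint speeds; "joint_torque": joint torques, N m; "tcp_pos": TCP position; "orientation": TCP orientation; "wrist_force": force on the tool from outside, world axes, zero at the start; "moment": the same for the moment, N m; "grip_width": finger opening in m.
Only numpy, scipy, OpenCV 4.12 (cv2) and the standard library are available. Lean on these libraries where they do the work, as an engineer would, in place of code of your own. Each camera call takes 0.05 s, during which the arm holds its last target.

## Task

Take the S-hook off the drying rail by its blue sleeve, feel its lower tip up through the hole in the hanger strip of the rinsed tag plate from below, lift the plate out of its cradle on the hook, and hang hook and plate together back on the rail between the posts, then let go. Probe gently: do not push hard on the plate or tip it up noticeably in its cradle before the hook tip is through the hole, and never touch the plate with the gripper. Leave the two bottles and the timer standing where they are.

Things in the scene. Friction and masses are not known exactly. Their poses are not given: they have to be found in the camera images.
- hook: S-hook of 5 mm steel wire, 125 mm tall, 60 g, loose; hangs on the rail at the start. It lies in its own x-z plane, x roughly away from the robot. Origin: centre of its blue grip sleeve, 10 mm thick along y (grasp across y), 14 mm wide, 28 mm long along the wire, which slants from (-13,0,47) to (13,0,-47) mm. For room, grasp with the gripper leaning back 30-45 deg towards the hook's -x
- hook_top (a point): inside top of the upper bend, at (0,0,57.5) mm in the hook frame; rests on the bar when hung. The bend is a half circle, wire centre line radius 13 mm about (0,0,47) mm, ending at x=+13 mm, so it opens downward on the +x side. To take it off or put it on: 17 mm above the hung height the end clears the bar; then move along hook x
- hook_tip (a point): round top end of the lower bend's free end, at (-13,0,-39.5) mm in the hook frame, wire 5 mm thick. The lower bend is a half circle, wire centre line radius 13 mm about (0,0,-47) mm, opening upward on the -x side, its free end 5 mm straight up; hook bottom 62.5 mm below the origin
- rail_stand: drying rail, fixed: a round steel bar 8 mm thick and 300 mm long along the stand's y, its centre 250 mm above the bench, on two posts at y = +-150 mm with black ball ends, on a grey foot 12 mm high (x -25 to 45 mm). Origin on the bench under the middle of the bar
- rail_mid (a point): middle of the bar, on its centre line
- tag: steel tag plate, green face, 60x90x4 mm (x,y,z), about 0.23 kg, loose, level in its cradle. Origin: plate centre, z up. Against the underside of its +x edge lies a hanger strip (x 21 to 53 mm, 86 mm wide, 4 mm thick, z -6 to -2 mm) with one 9 mm through hole. Pushed up at the hole, the plate tips about its back edge at 1 to 2 N
- hole_row (a point): point of the tag at (43,0,-6) mm in its frame, on the strip's underside: middle of the hole's range, NOT the hole. The hole centre stands anywhere from -20 to +20 mm from here along the tag's y, not reported; find it by feel or sight. The strip slides stiffly (about 6 N), so light rubbing does not shift it
- cradle: white cradle on a grey foot, fixed. Origin on the bench under about the tag's middle; pocket floor 66 mm up, under the tag from x = -36 to +18 mm; walls 8 mm high at the back (-x) and sides, about 2 mm off the tag. Open to +x (roughly away from the robot), where the tag overhangs; below it only the 8 mm high foot, to x = 38 mm
- bottle: clear 105 mm bottle with a blue cap, 56 mm wide, loose bystander. Origin under its middle
- orange_bottle: orange 126 mm bottle with a black cap, 65 mm wide, loose bystander. Origin under its middle
- timer: white timer with three coloured buttons, 62 x 66 x 19 mm, loose bystander. Origin under its middle
Mind the look-alikes: they are no part of the job. Of the things like the hook, leave any that is pink; of the rest the smaller one is meant. Of the things that look like the cradle, take the one that is nearest to the robot's base at the start.

How it is judged (in metres and radians):
On the way, in this order (a step that is already met when the one before it is completed fails the run):
1. the S-hook is held in the gripper, off the rail (contact force between the fingers and hook above 1 N and contact force between hook and rail_stand below 0.02 N and distance of hook from where it was at the start of the episode above 0.05 m), for 0.2 s.
2. the tag plate hangs clear of its cradle on the held hook, whose tip is through the hole (contact force between the fingers and hook above 1 N and contact force between hook and tag above 0.8 N and contact force between tag and cradle below 0.02 N and z of hook_tip in the frame of tag above -0.004 m and distance between tag and hook below 0.12 m and angle between tag's own z axis and vertical above 1.1 rad), for 0.2 s.
At the end, for the whole second after the job is handed in: The hook hangs by its upper bend on the bar, within 135 mm of its middle, sleeve 170-210 mm above the bench; its tip is through the hole and the plate hangs on the lower bend alone, plate centre 70-140 mm up and within 120 mm of the sleeve; hook below 0.05 m/s, plate below 0.08 m/s (contact force between hook and rail_stand above 1 N and contact force between hook and tag above 0.8 N and contact force between tag and rail_stand below 0.1 N and y of hook in the frame of rail_stand between -0.135 and 0.135 m and height (world z) of hook between 0.17 and 0.21 m and z of hook_tip in the frame of tag above -0.004 m and distance between tag and hook below 0.12 m and height (world z) of tag between 0.07 and 0.14 m and linear speed of hook below 0.05 m/s and linear speed of tag below 0.08 m/s); the robot touches nothing.
It fails at once if the plate is tipped up more than 0.15 rad before the hook tip is through the hole (angle between tag's own z axis and vertical between 0.15 and 0.6 rad and z of hook_tip in the frame of tag below -0.0025 m).
It fails at once if the hook pushes on the plate with more than 8 N while it lies in its cradle (contact force between hook and tag above 8 N and angle between tag's own z axis and vertical below 0.5 rad).
It fails at once if the gripper touches the plate (contact force between the fingers and tag above 0.5 N).
It fails at once if the plate is dropped on the bench (height (world z) of tag below 0.05 m).
It fails at once if a bottle or the timer is moved more than 25 mm (distance of any of bottle, orange_bottle, timer from where it was at the start of the episode above 0.025 m).
It also fails if it takes over 72 s, if anything falls off the work surface, if the arm or the gripper's body presses on something with over 40 N, if the wrist force passes 120 N, or if a joint passes its speed limit or range.

## Working session

There is one attempt and no reset: what is moved stays moved. The work goes in short steps, Python scripts to look and compute and a shell command to move; the robot and the scene stay as the last step left them, time stands still between calls to the robot, and variables do not carry over. Pictures are saved under pics/ and viewed, and the job is handed in when it is done.

```bash
mkdir -p pics; ls; cat > h.py <<'E'
from bench import robot, viewer, workorder, nets
import numpy as np, cv2
def snap(n,save=None):
    p=viewer.snapshot(n)
    if save: cv2.imwrite('pics/'+save+'.png',p['pixels'][:,:,::-1])
    return p
def to_world(p,u,v,d=None):
    K=p['mtx']; d=p['depth'][int(v),int(u)] if d is None else d
    c=np.array([(u-K[0,2])/K[0,0],(v-K[1,2])/K[1,1],1])*d
    return np.array(p['orientation'])@c+np.array(p['origin'])
def to_pix(p,X):
    c=np.array(p['orientation']).T@(np.array(X)-np.array(p['origin'])); q=p['mtx']@c
    return q[:2]/q[2],c[2]
E
python3 - <<'E'
from h import *
np.set_printoptions(precision=4,suppress=True)
o=robot.get_obs(); print(o); print(robot.tips_ahead)
for n in ['scene','side','wrist']:
    p=snap(n,n+'0'); print(n,p['origin'],np.array(p['orientation']).tolist(),p['mtx'].tolist())
    for k in ['hook','rail_stand','tag','cradle','bottle','orange_bottle','timer']:
        for b in nets.boxes_of(k,p): print(k,round(b['p'],2),np.round(b['location'],3),np.round(to_pix(p,b['location'])[0]))
E
```

```text
pics
{'t': 0.0, 'joint_pos': array([-64.1833,  39.533 , -11.1445,  89.7454,   9.0109,  51.7085,
       -12.3254]), 'qd': array([-0.0574, -0.0741,  0.0289,  0.0552, -0.0171, -0.0329, -0.0273]), 'joint_torque': array([ -0.0002, -52.7584,  -1.2671, -15.3427,  -0.0527,   0.0067,
         0.0002]), 'tcp_pos': array([0.2528, 0.5709, 0.2248]), 'orientation': array([[ 0.4048,  0.9144, -0.0006],
       [ 0.9144, -0.4048, -0.0017],
       [-0.0018,  0.0001, -1.    ]]), 'wrist_force': array([ 0.0763, -0.5337, -0.0493]), 'moment': array([-0.0383, -0.0162, -0.0405]), 'grip_width': 0.08806164006393818}
0.008
scene [0.1982 0.8123 0.8963] [[-0.8983643600457732, -0.2853602251141232, 0.33393265566932095], [-0.4392508627320344, 0.5843077822974858, -0.6823804621585802], [-0.0003952071757990791, -0.7597064942919803, -0.6502660119842321]] [[364.75020931067553, 0.0, 321.64029225922525], [0.0, 364.75020931067553, 201.62625897473174], [0.0, 0.0, 1.0]]
hook 0.54 [ 0.62  -0.193  0.199] [340. 151.]
rail_stand 0.95 [ 0.626 -0.187  0.012] [336. 193.]
tag 0.74 [0.502 0.179 0.069] [323. 260.]
cradle 0.96 [0.45  0.4
[... 716 characters left out ...]
[275. 231.]
cradle 0.94 [0.443 0.362 0.043] [258. 219.]
cradle 0.9 [0.47  0.122 0.032] [271. 248.]
bottle 0.71 [0.672 0.058 0.047] [338. 247.]
orange_bottle 0.62 [0.636 0.33  0.056] [312. 214.]
timer 0.58 [ 0.411 -0.13   0.015] [258. 295.]
timer 0.35 [0.638 0.326 0.061] [312. 214.]
wrist [0.1778 0.6056 0.3838] [[0.40456584398440715, 0.8679675007150964, 0.2880258592272046], [0.9145088144750492, -0.3840887668812899, -0.12708047608915557], [0.0003257738797120499, 0.3148146071229783, -0.9491531262200954]] [[309.269575647108, 0.0, 318.6563876658582], [0.0, 309.269575647108, 199.41250565275746], [0.0, 0.0, 1.0]]
cradle 0.72 [0.485 0.221 0.01 ] [176. 386.]
cradle 0.7 [0.444 0.389 0.062] [250. 360.]
```

View pics/scene0.png

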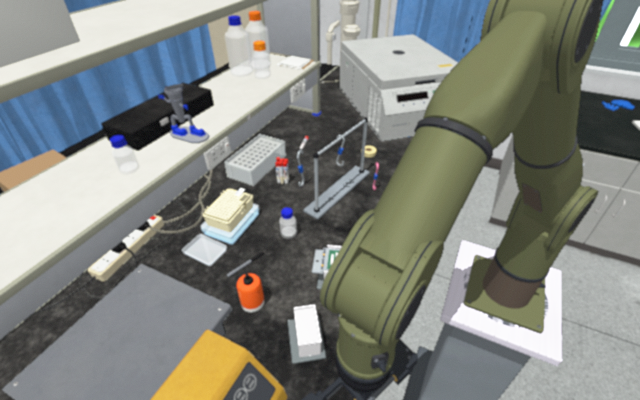

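View pics/side0.png

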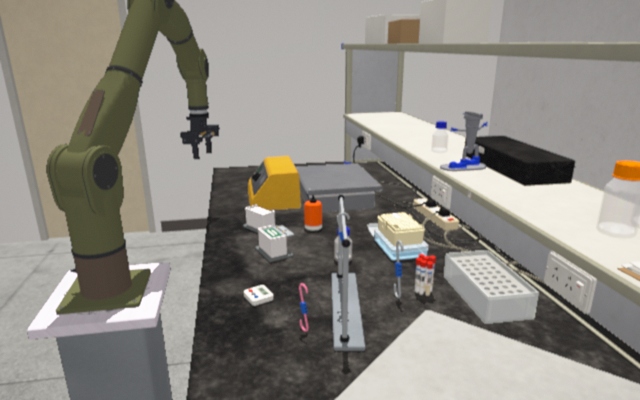

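View pics/wrist0.png

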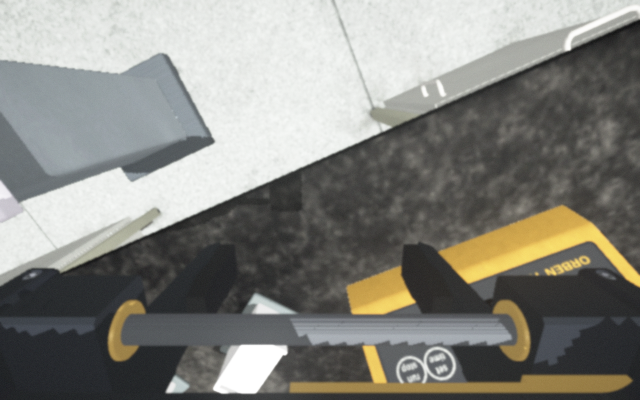

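The hook candidates are: scene (300,160) / side (398,270), a blue-sleeved one standing beyond the rail; scene (340,151) / side (345,240), on the rail; and scene (376,175) / side (303,305), the pink one. The cradle candidates are side (272,243), which holds the green tag, and side (259,218), which is the farther one. Close crops next.

```bash
python3 - <<'E'
import cv2
a=cv2.imread('pics/scene0.png')[110:240,240:420]; b=cv2.imread('pics/side0.png')[190:350,230:420]
cv2.imwrite('pics/c1.png',cv2.resize(a,None,fx=4.4,fy=4.4,interpolation=cv2.INTER_CUBIC))
cv2.imwrite('pics/c2.png',cv2.resize(b,None,fx=3.7,fy=3.7,interpolation=cv2.INTER_CUBIC))
E
```

```text
(no output)
```

View pics/c1.png

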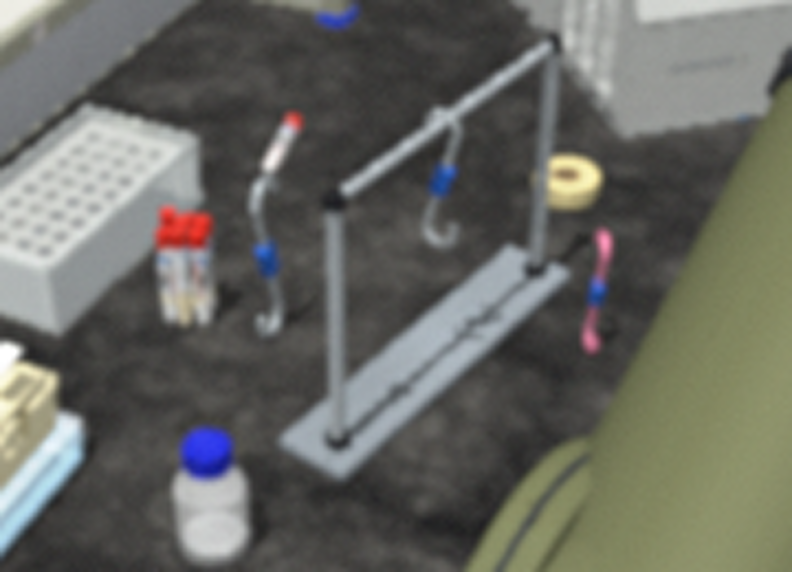

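View pics/c2.png

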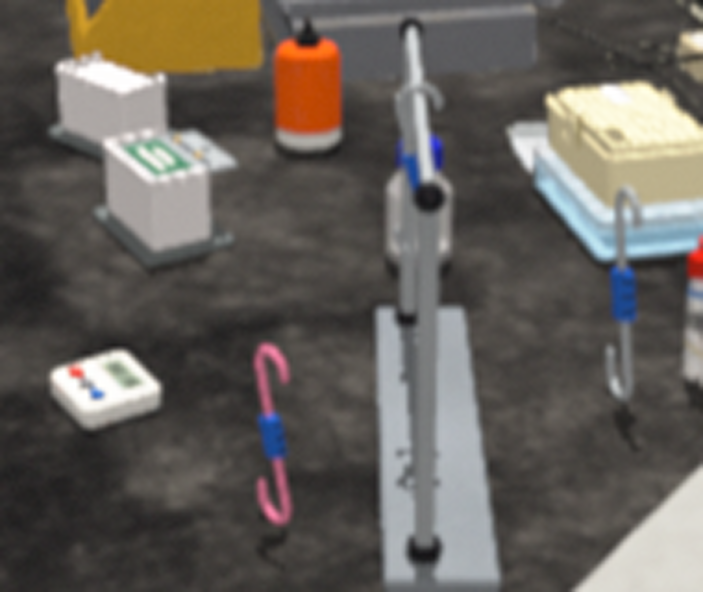

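The rail hook at scene (340,151) is plain steel with a blue sleeve and smaller than the far one, so it's the target. The target cradle is the one with the green plate at side (272,243). Next I'll measure the rail ends, sleeve and tag.

```bash
cat >> h.py <<'E'
def tri(obs):
    A=np.zeros((3,3));b=np.zeros(3)
    for p,u,v in obs:
        o=np.array(p['origin']); d=to_world(p,u,v,1.0)-o; d/=np.linalg.norm(d); P=np.eye(3)-np.outer(d,d); A+=P;b+=P@o
    X=np.linalg.solve(A,b); return X,[np.round(to_pix(p,X)[0]-[u,v],1) for p,u,v in obs]
E
python3 - <<'E'
from h import *
np.set_printoptions(precision=4,suppress=True)
s=snap('scene');d=snap('side')
print('near',tri([(s,365.7,120.2),(d,346.2,242.7)]));print('far',tri([(s,315.7,156.1),(d,341.1,197.6)]))
for p in (s,d):
    hsv=cv2.cvtColor(p['pixels'],cv2.COLOR_RGB2HSV)
    m=nets.regions_of('hook',p)
    for r in m:
        q=r['pixels']; bl=q&(hsv[...,0]>105)&(hsv[...,0]<130)&(hsv[...,1]>140)
        vs,us=np.nonzero(bl)
        if len(us): print(r['p'],q.sum(),len(us),us.mean(),vs.mean(),to_world(p,us.mean(),vs.mean(),np.median(p['depth'][vs,us])))
    for n in ('tag','cradle'):
      for r in nets.regions_of(n,p):
        vs,us=np.nonzero(r['pixels']); X=np.array([to_world(p,u,v) for u,v in zip(us,vs)]); print(n,r['p'],us.mean(),vs.mean(),np.percentile(X,[2,50,98],axis=0).round(3).tolist())
E
```

```text
near (array([ 0.5908, -0.3575,  0.2481]), [array([-0.5, -0.4]), array([-1. ,  0.6])])
far (array([ 0.6494, -0.0635,  0.2472]), [array([-0.4, -0.4]), array([-0.6,  0.4])])
0.61 82 26 340.0 150.5 [ 0.6181 -0.1923  0.2016]
0.55 67 23 300.2173913043478 168.47826086956522 [ 0.7718 -0.1743  0.0883]
tag 0.82 323.87865168539327 258.7730337078652 [[0.478, 0.126, 0.063], [0.502, 0.172, 0.07], [0.538, 0.222, 0.074]]
cradle 0.64 305.4843373493976 335.45722891566265 [[0.395, 0.339, 0.005], [0.444, 0.405, 0.064], [0.503, 0.45, 0.076]]
cradle 0.47 320.3235294117647 279.94117647058823 [[0.48, 0.184, 0.006], [0.499, 0.209, 0.009], [0.507, 0.231, 0.062]]
0.57 139 51 303.29411764705884 307.7450980392157 [ 0.5093 -0.2929  0.0636]
tag 0.64 277.23880597014926 231.89054726368158 [[0.459, 0.13, 0.06], [0.495, 0.167, 0.066], [0.532, 0.217, 0.07]]
cradle 0.98 271.9660130718954 246.16470588235293 [[0.428, 0.097, -0.002], [0.47, 0.119, 0.031], [0.526, 0.211, 0.072]]
cradle 0.93 258.3735144312394 218.660441426146 [[0.4, 0.322, -0.0], [0.442, 0.361, 0.045], [0.499, 0.426, 0.071]]
```

```bash
python3 -m creep '[{"claw":1,"travel":[0.0185,-0.027,0],"angular":[0,0,0.0147]},{"claw":1,"travel":[0.0185,-0.027,0],"angular":[0,0,0.0147]},{"claw":1,"travel":[0.0185,-0.027,0],"angular":[0,0,0.0147]},{"claw":1,"travel":[0.0185,-0.027,0],"angular":[0,0,0.0147]},{"claw":1,"travel":[0.0185,-0.027,0],"angular":[0,0,0.0147]}]'
python3 -m creep '[{"claw":1,"travel":[0.0185,-0.027,0],"angular":[0,0,0.0147]},{"claw":1,"travel":[0.0185,-0.027,0],"angular":[0,0,0.0147]},{"claw":1,"travel":[0.0185,-0.027,0],"angular":[0,0,0.0147]},{"claw":1,"travel":[0.0185,-0.027,0],"angular":[0,0,0.0147]},{"claw":1,"travel":[0.0185,-0.027,0],"angular":[0,0,0.0147]}]'
python3 -m creep '[{"claw":1,"travel":[0.0185,-0.027,0],"angular":[0,0,0.0147]},{"claw":1,"travel":[0.0185,-0.027,0],"angular":[0,0,0.0147]},{"claw":1,"travel":[0.0185,-0.027,0],"angular":[0,0,0.0147]},{"claw":1,"travel":[0.0185,-0.027,0],"angular":[0,0,0.0147]},{"claw":1,"travel":[0.0185,-0.027,0],"angular":[0,0,0.0147]}]'
python3 - <<'E'
from h import *
snap('wrist','w1');snap('scene','s1')
E
```

```text
t: 2.02
tcp_pos: [0.3462, 0.4353, 0.2257]
orientation: [[0.336, 0.942, 0.0], [0.942, -0.336, 0.0], [0.0, 0.0, -1.0]]
wrist_force: [0.4, 0.3, 0.1]
grip_width: 0.088
t: 2.43
tcp_pos: [0.4388, 0.3002, 0.2258]
orientation: [[0.266, 0.964, 0.0], [0.964, -0.266, 0.0], [0.0, 0.0, -1.0]]
wrist_force: [0.9, -0.1, 0.1]
grip_width: 0.0882
t: 2.85
tcp_pos: [0.5314, 0.1651, 0.2258]
orientation: [[0.194, 0.981, 0.0], [0.981, -0.194, 0.0], [0.0, 0.0, -1.0]]
wrist_force: [0.6, 0.6, 0.6]
grip_width: 0.0881
```

View pics/w1.png

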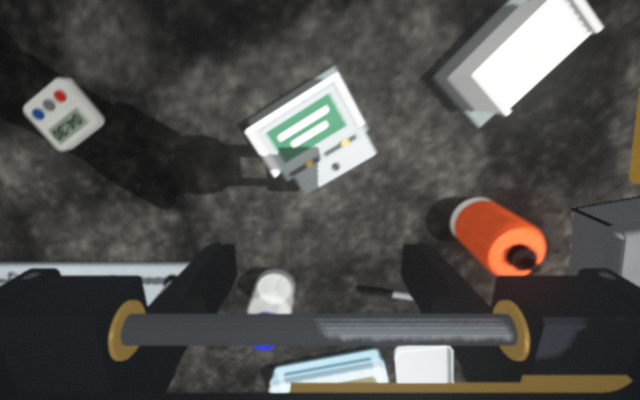

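View pics/s1.png

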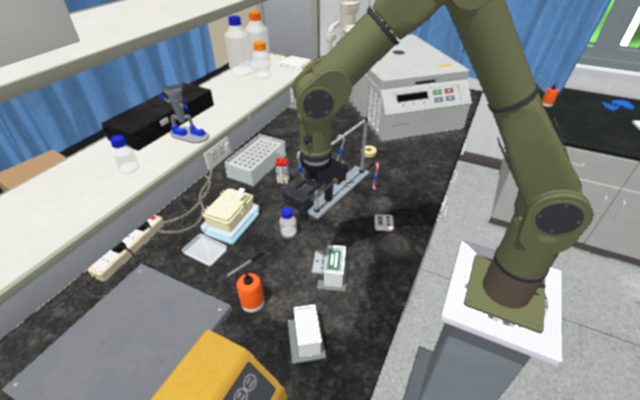

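The wrist picture shows the green plate in its cradle at (305,130) and the hanger strip below it, with a dark round hole at about (336,167). I'll zoom in.

```bash
python3 - <<'E'
import cv2
a=cv2.imread('pics/w1.png')[60:200,230:390]
cv2.imwrite('pics/c3.png',cv2.resize(a,None,fx=4.2,fy=4.2,interpolation=cv2.INTER_CUBIC))
E
```

```text
(no output)
```

View pics/c3.png

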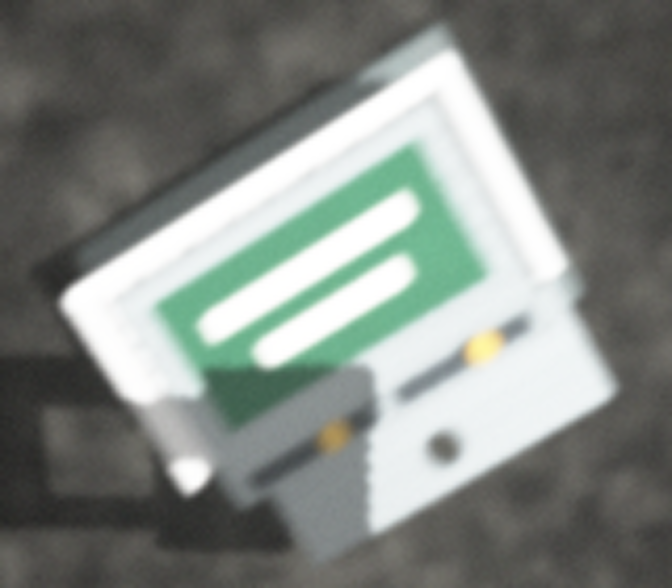

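```bash
python3 - <<'E'
from h import *
np.set_printoptions(precision=4,suppress=True)
p=snap('wrist')
def onz(p,u,v,z):
    o=np.array(p['origin']); d=to_world(p,u,v,1.0)-o; return o+d*(z-o[2])/d[2]
f=lambda x,y:(230+x/4.2-.38,60+y/4.2-.38)
for n,x,y,z in [('hole',445,446,.066),('cA',617,388,.066),('cB',318,560,.066),('screw1',484,347,.072),('screw2',335,436,.072),('gA',417,143,.07),('gB',157,303,.07),('gC',488,272,.07),('wallA',455,50,.074),('wallB',65,300,.074)]:
    u,v=f(x,y); print(n,onz(p,u,v,z),p['depth'][int(v),int(u)],to_world(p,u,v))
E
```

```text
hole [0.5245 0.1798 0.066 ] 0.3230649 [0.5245 0.1798 0.0657]
cA [0.5189 0.2237 0.066 ] 0.38441962 [ 0.5326  0.2333 -0.0002]
cB [0.547  0.1424 0.066 ] 0.40231135 [ 0.5667  0.1349 -0.0008]
screw1 [0.5015 0.1933 0.072 ] 0.31135902 [0.5018 0.1934 0.0697]
screw2 [0.5152 0.154  0.072 ] 0.31941202 [0.5159 0.1537 0.0686]
gA [0.4532 0.1867 0.07  ] 0.2974772 [0.4532 0.1867 0.0689]
gB [0.4757 0.1194 0.07  ] 0.30887625 [0.4758 0.1192 0.0691]
gC [0.4847 0.1975 0.07  ] 0.30543575 [0.4847 0.1975 0.07  ]
wallA [0.4358 0.1986 0.074 ] 0.28583714 [0.4359 0.1985 0.0746]
wallB [0.4704 0.0992 0.074 ] 0.3780515 [ 0.4745  0.0801 -0.0014]
```

Tag yaw comes out at about +19°, with the hole at about (0.5245, 0.180). Now I'll go to the pre-grasp pose in front of the hook, leaning back 45°.

```bash
python3 -m creep '[{"claw":1,"travel":[0.0025,-0.0345,0.0034],"angular":[-0.0154,-0.077,0]},{"claw":1,"travel":[0.0025,-0.0345,0.0034],"angular":[-0.0154,-0.077,0]},{"claw":1,"travel":[0.0025,-0.0345,0.0034],"angular":[-0.0154,-0.077,0]},{"claw":1,"travel":[0.0025,-0.0345,0.0034],"angular":[-0.0154,-0.077,0]},{"claw":1,"travel":[0.0025,-0.0345,0.0034],"angular":[-0.0154,-0.077,0]}]'
python3 -m creep '[{"claw":1,"travel":[0.0025,-0.0345,0.0034],"angular":[-0.0154,-0.077,0]},{"claw":1,"travel":[0.0025,-0.0345,0.0034],"angular":[-0.0154,-0.077,0]},{"claw":1,"travel":[0.0025,-0.0345,0.0034],"angular":[-0.0154,-0.077,0]},{"claw":1,"travel":[0.0025,-0.0345,0.0034],"angular":[-0.0154,-0.077,0]},{"claw":1,"travel":[0.0025,-0.0345,0.0034],"angular":[-0.0154,-0.077,0]}]'
python3 -m creep '[{"claw":1,"travel":[0,0,0],"angular":[0,0,0]},{"claw":1,"travel":[0,0,0],"angular":[0,0,0]},{"claw":1,"travel":[0,0,0],"angular":[0,0,0]},{"claw":1,"travel":[0,0,0],"angular":[0,0,0]},{"claw":1,"travel":[0,0,0],"angular":[0,0,0]}]'
python3 - <<'E'
from h import *
np.set_printoptions(precision=4,suppress=True)
p=snap('wrist','w2')
for b in nets.boxes_of('hook',p): print(b, to_pix(p,b['location']))
hsv=cv2.cvtColor(p['pixels'],cv2.COLOR_RGB2HSV)
for r in nets.regions_of('hook',p):
    q=r['pixels']; bl=q&(hsv[...,0]>105)&(hsv[...,0]<130)&(hsv[...,1]>140)
    vs,us=np.nonzero(bl)
    if len(us)>5:
        print(r['p'],q.sum(),len(us),us.mean(),vs.mean(),to_world(p,us.mean(),vs.mean(),np.median(p['depth'][vs,us])))
E
```

```text
t: 3.42
tcp_pos: [0.5426, -0.0053, 0.2436]
orientation: [[0.193, 0.905, 0.379], [0.981, -0.179, -0.072], [0.003, 0.386, -0.923]]
wrist_force: [1.0, -1.0, -0.2]
grip_width: 0.088
t: 3.83
tcp_pos: [0.5398, -0.0646, 0.2426]
orientation: [[0.213, 0.874, 0.436], [0.976, -0.17, -0.135], [-0.044, 0.455, -0.89]]
wrist_force: [0.4, 0.2, -0.5]
grip_width: 0.0883
t: 4.25
tcp_pos: [0.5399, -0.0656, 0.2424]
orientation: [[0.215, 0.874, 0.435], [0.976, -0.172, -0.137], [-0.045, 0.454, -0.89]]
wrist_force: [0.5, -0.2, 0.9]
grip_width: 0.0882
{'location': [0.7763, -0.1779, 0.0963], 'p': 0.89} (array([283.0459, 267.7225]), np.float64(0.4623614870124441))
{'location': [0.6218, -0.1956, 0.1479], 'p': 0.7} (array([217.1923, 231.8244]), np.float64(0.32306695129220975))
{'location': [0.5102, -0.2813, 0.0725], 'p': 0.66} (array([112.1964, 114.1993]), np.float64(0.31492247359979536))
0.73 779 222 282.34684684684686 258.9054054054054 [ 0.7701 -0.1786  0.0848]
```

View pics/w2.png

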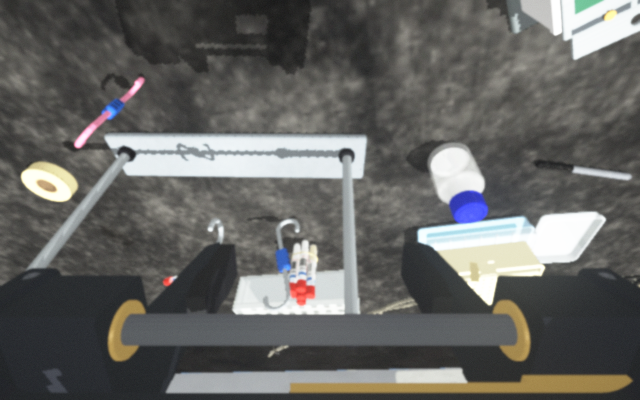

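```bash
python3 - <<'E'
from h import *
np.set_printoptions(precision=3,suppress=True)
o=robot.get_obs();print(o['joint_pos'],o['joint_torque'],o['wrist_force'])
snap('side','d2');snap('scene','s2')
E
```

```text
[ -0.908  25.427  -4.23  129.048  89.579  11.578 -13.109] [ -0.07  -35.489   0.568 -10.135   0.312   0.554   0.021] [-0.093  1.477 -0.215]
```

View pics/d2.png

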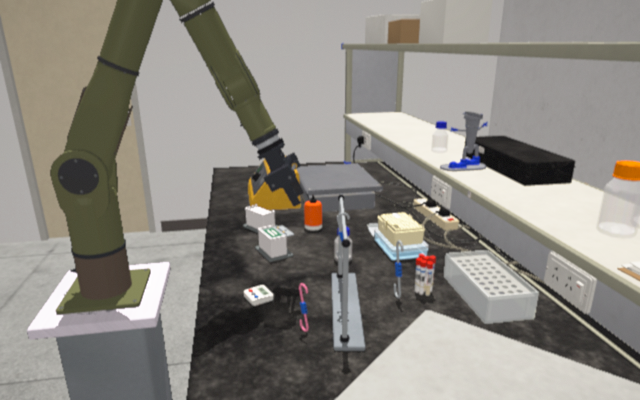

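View pics/s2.png

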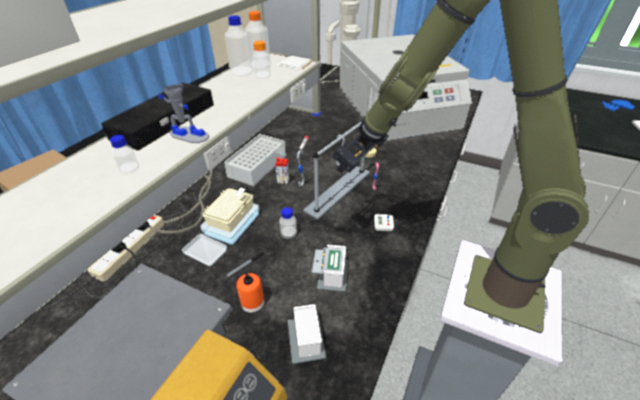

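```bash
cat >> h.py <<'E'
from scipy.spatial.transform import Rotation as Rot
def Rt(yaw,lean):
    y=np.radians(yaw);a=np.radians(lean)
    hx=np.array([np.cos(y),np.sin(y),0]);hy=np.array([-np.sin(y),np.cos(y),0]);z=np.array([0,0,1.])
    return np.c_[hy,np.cos(a)*hx+np.sin(a)*z,np.sin(a)*hx-np.cos(a)*z]
def todo(yaw,lean,tcp):
    o=robot.get_obs(); R=np.array(o['orientation'])
    print('rotvec',(Rot.from_matrix(Rt(yaw,lean)@R.T).as_rotvec()).round(4),'dpos',(np.array(tcp)-o['tcp_pos']).round(4),'j',o['joint_pos'].round(1))
E
python3 - <<'E'
from h import *
todo(-11.3,45,[.556,-.18,.2595])
E
```

```text
rotvec [-0.0208 -0.3167  0.0276] dpos [ 0.0164 -0.1135  0.0172] j [ -0.9  25.4  -4.2 129.1  89.6  11.6 -13.1]
```

```bash
python3 -m creep '[{"claw":1,"travel":[0.003,-0.023,0.0034],"angular":[-0.004,-0.063,0.005]},{"claw":1,"travel":[0.003,-0.023,0.0034],"angular":[-0.004,-0.063,0.005]},{"claw":1,"travel":[0.003,-0.023,0.0034],"angular":[-0.004,-0.063,0.005]},{"claw":1,"travel":[0.003,-0.023,0.0034],"angular":[-0.004,-0.063,0.005]},{"claw":1,"travel":[0.003,-0.023,0.0034],"angular":[-0.004,-0.063,0.005]}]'
python3 - <<'E'
from h import *
todo(-11.3,45,[.556,-.18,.2595])
E
```

```text
t: 4.92
tcp_pos: [0.5486, -0.1576, 0.2533]
orientation: [[0.21, 0.751, 0.626], [0.977, -0.147, -0.152], [-0.022, 0.644, -0.765]]
wrist_force: [-0.1, -1.5, -1.2]
grip_width: 0.0879
rotvec [ 0.004  -0.0884  0.0152] dpos [ 0.0074 -0.0224  0.0062] j [ 31.5  29.7 -32.1 136.5 140.7  30.  -50.8]
```

```bash
python3 -m creep '[{"claw":1,"travel":[0.002,-0.006,0.0015],"angular":[0.001,-0.022,0.004]},{"claw":1,"travel":[0.002,-0.006,0.0015],"angular":[0.001,-0.022,0.004]},{"claw":1,"travel":[0.002,-0.006,0.0015],"angular":[0.001,-0.022,0.004]},{"claw":1,"travel":[0.002,-0.006,0.0015],"angular":[0.001,-0.022,0.004]},{"claw":1,"travel":[0,0,0],"angular":[0,0,0]}]'
python3 - <<'E'
from h import *
np.set_printoptions(precision=4,suppress=True)
todo(-11.3,45,[.556,-.18,.2595])
p=snap('wrist','w3')
for b in nets.boxes_of('hook',p): print(b, to_pix(p,b['location']))
hsv=cv2.cvtColor(p['pixels'],cv2.COLOR_RGB2HSV)
bl=(hsv[...,0]>105)&(hsv[...,0]<130)&(hsv[...,1]>140)
n,l,st,c=cv2.connectedComponentsWithStats(bl.astype(np.uint8))
for i in range(1,n):
    if st[i,4]>30:
        m=l==i; print(st[i],c[i],to_world(p,*c[i],np.median(p['depth'][m])))
E
```

```text
t: 5.33
tcp_pos: [0.5548, -0.1839, 0.2573]
orientation: [[0.201, 0.698, 0.688], [0.98, -0.142, -0.142], [-0.002, 0.702, -0.712]]
wrist_force: [0.5, -1.4, -0.5]
grip_width: 0.0882
rotvec [ 0.0006 -0.0071  0.0049] dpos [0.0012 0.0039 0.0022] j [ 39.6  32.5 -37.3 137.9 150.3  35.5 -54.5]
{'location': [0.6161, -0.1947, 0.2097], 'p': 0.97} (array([319.8136, 217.2723]), np.float64(0.2538447734747677))
{'location': [0.775, -0.1773, 0.0909], 'p': 0.89} (array([353.5825, 184.1436]), np.float64(0.4433623216278599))
{'location': [0.5065, -0.2834, 0.1095], 'p': 0.6} (array([166.9867,  36.8219]), np.float64(0.21968802458503056))
[170   0  19  14 149] [179.4094   4.4228] [ 0.5058 -0.2815  0.0732]
[ 561  103   52   37 1369] [586.8378 120.9175] [0.6792 0.0675 0.099 ]
[343 169  17  22 234] [350.8462 178.9017] [ 0.7697 -0.1804  0.0849]
[313 190  11  28 250] [318.488 203.52 ] [ 0.6141 -0.1954  0.198 ]
[136 216   8   8  40] [139.475 219.35 ] [ 0.9952 -0.7312  0.0056]
```

View pics/w3.png

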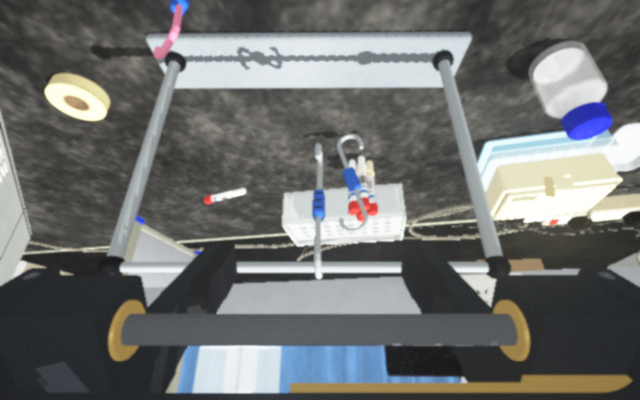

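The wrist picture shows the target hook edge-on, with its sleeve at (318,203), its bend on the bar at (319,270) and centred between the fingers. Moving in.

```bash
python3 -m creep '[{"claw":1,"travel":[0.0144,-0.0026,-0.0142],"angular":[0,0,0]},{"claw":1,"travel":[0.0144,-0.0026,-0.0142],"angular":[0,-0.007,0.005]},{"claw":1,"travel":[0.0144,-0.0026,-0.0142],"angular":[0,0,0]},{"claw":1,"travel":[0.0144,-0.0026,-0.0142],"angular":[0,0,0]},{"claw":1,"travel":[0.0144,-0.0026,-0.0142],"angular":[0,0,0]}]'
python3 -m creep '[{"claw":1,"travel":[0,0,0],"angular":[0,0,0]},{"claw":1,"travel":[0,0,0],"angular":[0,0,0]},{"claw":1,"travel":[0,0,0],"angular":[0,0,0]},{"claw":1,"travel":[0,0,0],"angular":[0,0,0]},{"claw":1,"travel":[0,0,0],"angular":[0,0,0]}]'
python3 - <<'E'
from h import *
todo(-11.3,45,[.6266,-.1976,.1862])
snap('wrist','w4');snap('side','d4')
E
```

```text
t: 5.85
tcp_pos: [0.6287, -0.194, 0.1865]
orientation: [[0.191, 0.694, 0.694], [0.982, -0.134, -0.136], [-0.001, 0.708, -0.707]]
wrist_force: [0.6, 0.0, -1.1]
grip_width: 0.0875
t: 6.27
tcp_pos: [0.6271, -0.1947, 0.1881]
orientation: [[0.192, 0.693, 0.695], [0.981, -0.135, -0.137], [-0.001, 0.708, -0.706]]
wrist_force: [0.2, 0.3, 0.1]
grip_width: 0.0881
rotvec [ 0.0016  0.0013 -0.0041] dpos [-0.0005 -0.0029 -0.0019] j [ 35.9  44.5 -34.8 130.2 152.5  40.5 -52.1]
```

View pics/w4.png

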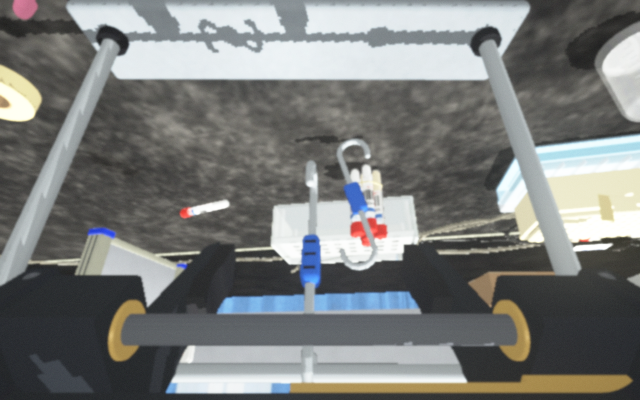

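View pics/d4.png

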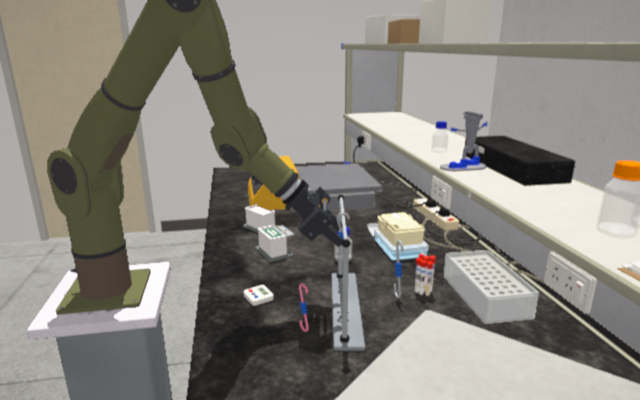

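```bash
python3 -m creep '[{"claw":1,"travel":[-0.0007,-0.0035,-0.001],"angular":[0,0,0]},{"claw":1,"travel":[0,0,0],"angular":[0,0,0]},{"claw":0.5,"travel":[0,0,0],"angular":[0,0,0]},{"claw":0.0,"travel":[0,0,0],"angular":[0,0,0]},{"claw":0,"travel":[0,0,0],"angular":[0,0,0]}]'
python3 -m creep '[{"claw":0,"travel":[0,0,0],"angular":[0,0,0]},{"claw":0,"travel":[0,0,0],"angular":[0,0,0]},{"claw":0,"travel":[0,0,0],"angular":[0,0,0]},{"claw":0,"travel":[0,0,0],"angular":[0,0,0]},{"claw":0,"travel":[0,0,0],"angular":[0,0,0]}]'
python3 - <<'E'
from h import *
todo(-11.3,45,[.6266,-.1976,.1862])
snap('wrist','w5')
E
```

```text
t: 6.78
tcp_pos: [0.6269, -0.1984, 0.1861]
orientation: [[0.192, 0.693, 0.695], [0.981, -0.136, -0.137], [-0.001, 0.708, -0.706]]
wrist_force: [-0.4, 0.6, 0.7]
grip_width: 0.0702
t: 7.2
tcp_pos: [0.6269, -0.1983, 0.1861]
orientation: [[0.192, 0.693, 0.695], [0.981, -0.135, -0.137], [-0.001, 0.708, -0.706]]
wrist_force: [0.4, 0.5, -0.7]
grip_width: 0.0367
rotvec [ 0.0009  0.0009 -0.0037] dpos [-0.0003  0.0007  0.0001] j [ 36.4  44.8 -34.8 130.1 152.9  40.3 -52. ]
```

View pics/w5.png

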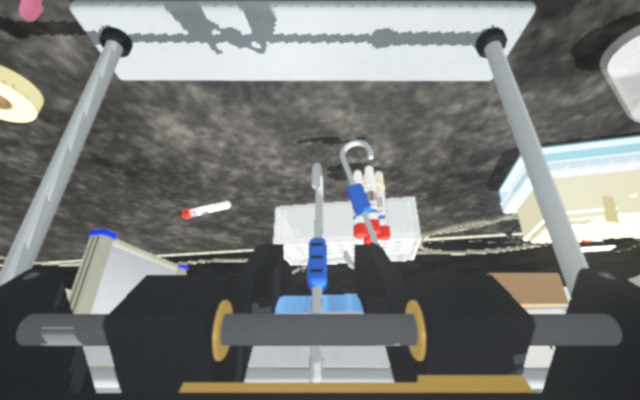

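Centred and closing.

```bash
python3 -m creep '[{"claw":0,"travel":[0,0,0],"angular":[0,0,0]},{"claw":0,"travel":[0,0,0],"angular":[0,0,0]},{"claw":0,"travel":[0,0,0],"angular":[0,0,0]},{"claw":0,"travel":[0,0,0],"angular":[0,0,0]},{"claw":0,"travel":[0,0,0],"angular":[0,0,0]}]'
python3 -m creep '[{"claw":0,"travel":[0,0,0],"angular":[0,0,0]},{"claw":0,"travel":[0,0,0],"angular":[0,0,0]},{"claw":0,"travel":[0,0,0],"angular":[0,0,0]},{"claw":0,"travel":[0,0,0],"angular":[0,0,0]},{"claw":0,"travel":[0,0,0],"angular":[0,0,0]}]'
python3 - <<'E'
from h import *
todo(-11.3,45,[.6266,-.1976,.1862])
snap('wrist','w6');snap('side','d6')
E
```

```text
t: 7.67
tcp_pos: [0.6269, -0.1983, 0.1861]
orientation: [[0.192, 0.693, 0.695], [0.981, -0.135, -0.137], [-0.001, 0.708, -0.706]]
wrist_force: [0.3, 0.5, -0.1]
grip_width: 0.0096
t: 8.08
tcp_pos: [0.6269, -0.1983, 0.1861]
orientation: [[0.192, 0.693, 0.695], [0.981, -0.135, -0.137], [-0.001, 0.708, -0.706]]
wrist_force: [0.1, 0.6, -0.6]
grip_width: 0.0093
rotvec [ 0.0009  0.0009 -0.0037] dpos [-0.0003  0.0007  0.0001] j [ 36.4  44.8 -34.8 130.1 152.9  40.3 -52. ]
```

View pics/w6.png

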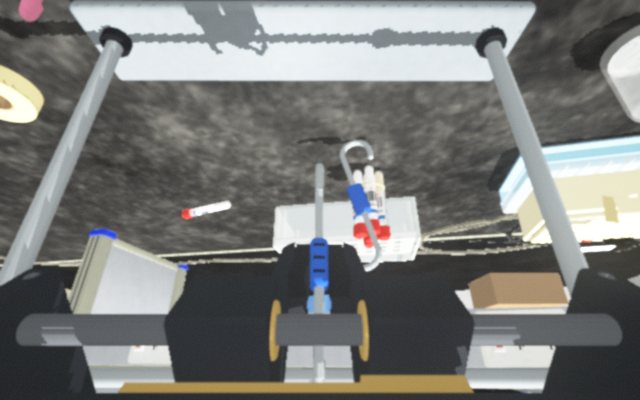

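Gripped at 9.3 mm. Lifting straight up, then back along the hook's −x.

```bash
python3 -m creep '[{"claw":0,"travel":[0,0,0.005],"angular":[0,0,0]},{"claw":0,"travel":[0,0,0.005],"angular":[0,0,0]},{"claw":0,"travel":[0,0,0.005],"angular":[0,0,0]},{"claw":0,"travel":[0,0,0.005],"angular":[0,0,0]},{"claw":0,"travel":[0,0,0.004],"angular":[0,0,0]}]'
python3 -m creep '[{"claw":0,"travel":[0,0,0],"angular":[0,0,0]},{"claw":0,"travel":[-0.0098,0.002,0],"angular":[0,0,0]},{"claw":0,"travel":[-0.0098,0.002,0],"angular":[0,0,0]},{"claw":0,"travel":[-0.0147,0.003,0],"angular":[0,0,0]},{"claw":0,"travel":[-0.0196,0.004,0],"angular":[0,0,0]}]'
python3 - <<'E'
from h import *
snap('wrist','w7');snap('side','d7')
E
```

```text
t: 8.6
tcp_pos: [0.6271, -0.1984, 0.2111]
orientation: [[0.192, 0.693, 0.695], [0.981, -0.135, -0.137], [-0.001, 0.708, -0.706]]
wrist_force: [0.8, 0.4, -0.8]
grip_width: 0.0094
t: 9.02
tcp_pos: [0.5736, -0.1875, 0.2107]
orientation: [[0.193, 0.692, 0.696], [0.981, -0.136, -0.137], [-0.001, 0.709, -0.705]]
wrist_force: [-0.1, 1.0, -1.2]
grip_width: 0.0091
```

View pics/w7.png

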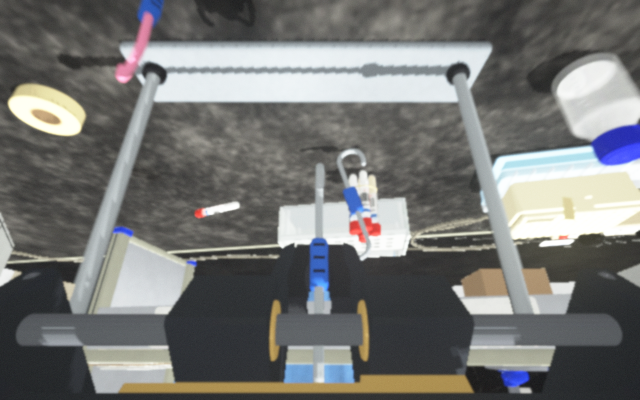

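View pics/d7.png

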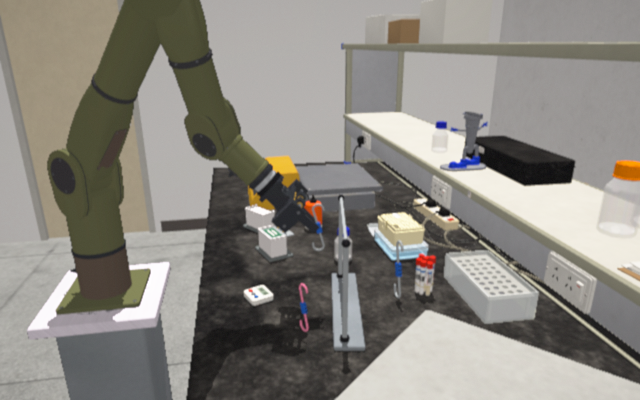

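```bash
python3 - <<'E'
from h import *
np.set_printoptions(precision=4,suppress=True)
a=cv2.imread('pics/d7.png')[180:260,260:360]; b=cv2.imread('pics/w7.png')[140:300,280:360]
cv2.imwrite('pics/c7.png',np.hstack([cv2.resize(a,(600,480),interpolation=cv2.INTER_CUBIC),cv2.resize(b,(200,480),interpolation=cv2.INTER_CUBIC)]))
p=snap('wrist'); o=robot.get_obs(); R=np.array(o['orientation'])
for v in range(160,246,5):
    X=to_world(p,319.5,v); print(v,X,(R.T@(X-o['tcp_pos'])))
E
```

```text
160 [ 0.7842 -0.2263 -0.0004] [0.0025 0.0043 0.3012]
165 [ 0.5526 -0.182   0.163 ] [ 0.0015 -0.0471  0.0189]
170 [ 0.5492 -0.1813  0.1687] [ 0.0015 -0.0456  0.0124]
175 [ 0.5495 -0.1814  0.1718] [ 0.0015 -0.0431  0.0105]
180 [ 0.5496 -0.1814  0.175 ] [ 0.0015 -0.0408  0.0082]
185 [ 0.5505 -0.1816  0.1777] [ 0.0015 -0.0382  0.007 ]
190 [ 0.5737 -0.186   0.168 ] [ 0.0015 -0.0284  0.0306]
195 [ 0.5761 -0.1865  0.1703] [ 0.0016 -0.025   0.0306]
200 [ 0.5737 -0.186   0.1752] [ 0.0015 -0.0233  0.0254]
205 [ 0.5733 -0.186   0.1789] [ 0.0015 -0.021   0.0226]
210 [ 0.5728 -0.1859  0.1826] [ 0.0015 -0.0187  0.0196]
215 [ 0.5702 -0.1854  0.1871] [ 0.0015 -0.0174  0.0145]
220 [ 0.5709 -0.1855  0.1901] [ 0.0015 -0.0148  0.0129]
225 [ 0.5693 -0.1852  0.194 ] [ 0.0015 -0.0132  0.0089]
230 [ 0.5683 -0.185   0.1975] [ 0.0015 -0.0114  0.0058]
235 [ 0.5676 -0.1849  0.2009] [ 0.0015 -0.0095  0.0029]
240 [ 0.561  -0.1836  0.2063] [ 0.0014 -0.0105 -0.0057]
245 [ 0.5594 -0.1833  0.2097] [ 0.0014 -0.0092 -0.0092]
```

View pics/c7.png

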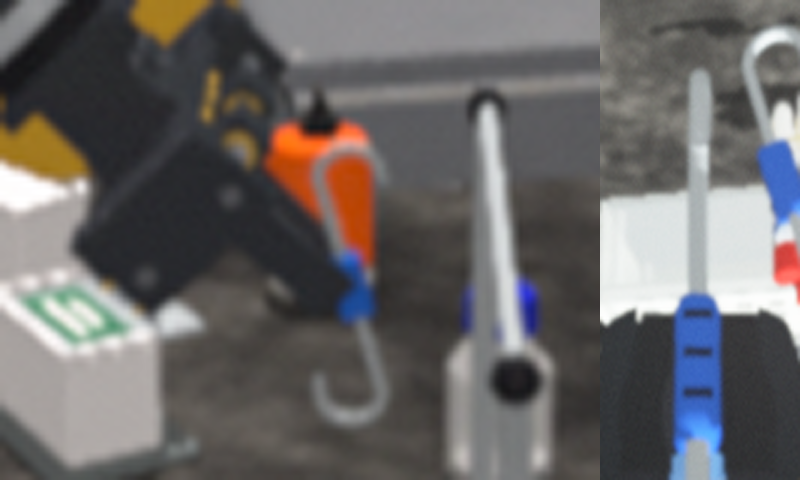

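```bash
python3 -m creep '[{"claw":0,"travel":[0.001,0.026,0],"angular":[0,0,0.0352]},{"claw":0,"travel":[0.001,0.026,0],"angular":[0,0,0.0352]},{"claw":0,"travel":[0.001,0.026,0],"angular":[0,0,0.0352]},{"claw":0,"travel":[0.001,0.026,0],"angular":[0,0,0.0352]},{"claw":0,"travel":[0.001,0.026,0],"angular":[0,0,0.0352]}]'
python3 -m creep '[{"claw":0,"travel":[0.001,0.026,0],"angular":[0,0,0.0352]},{"claw":0,"travel":[0.001,0.026,0],"angular":[0,0,0.0352]},{"claw":0,"travel":[0.001,0.026,0],"angular":[0,0,0.0352]},{"claw":0,"travel":[0.001,0.026,0],"angular":[0,0,0.0352]},{"claw":0,"travel":[0.001,0.026,0],"angular":[0,0,0.0352]}]'
python3 -m creep '[{"claw":0,"travel":[0.001,0.026,0],"angular":[0,0,0.0352]},{"claw":0,"travel":[0.001,0.026,0],"angular":[0,0,0.0352]},{"claw":0,"travel":[0.001,0.026,0],"angular":[0,0,0.0352]},{"claw":0,"travel":[0.001,0.026,0],"angular":[0,0,0.0352]},{"claw":0,"travel":[0.001,0.026,0],"angular":[0,0,0.0352]}]'
python3 - <<'E'
from h import *
todo(18.9,45,[.5885,.2002,.2])
snap('wrist','w8');snap('side','d8')
E
```

```text
t: 9.58
tcp_pos: [0.5795, -0.0562, 0.2106]
orientation: [[0.017, 0.705, 0.709], [1.0, -0.011, -0.012], [-0.001, 0.709, -0.705]]
wrist_force: [0.5, 0.7, -1.6]
grip_width: 0.0092
t: 10.0
tcp_pos: [0.5844, 0.0744, 0.2105]
orientation: [[-0.159, 0.696, 0.7], [0.987, 0.112, 0.112], [-0.0, 0.709, -0.705]]
wrist_force: [0.1, 0.3, -0.7]
grip_width: 0.0093
t: 10.42
tcp_pos: [0.5892, 0.2046, 0.2105]
orientation: [[-0.329, 0.666, 0.67], [0.944, 0.232, 0.233], [-0.0, 0.709, -0.705]]
wrist_force: [0.3, 0.5, -1.5]
grip_width: 0.0097
rotvec [-0.0006  0.0026 -0.0056] dpos [-0.0007 -0.0044 -0.0105] j [  0.4  42.5 -42.9 135.  139.4  48.3 -49.4]
```

View pics/w8.png

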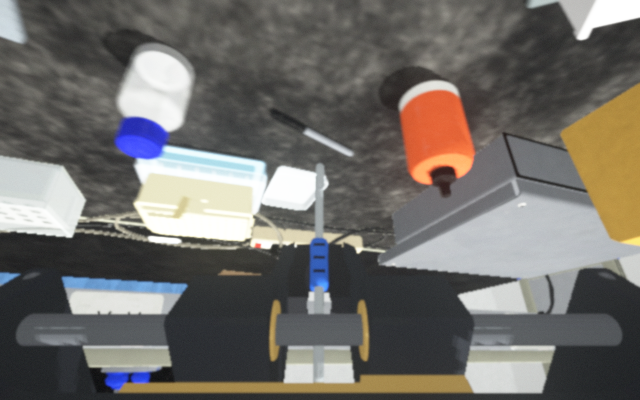

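View pics/d8.png

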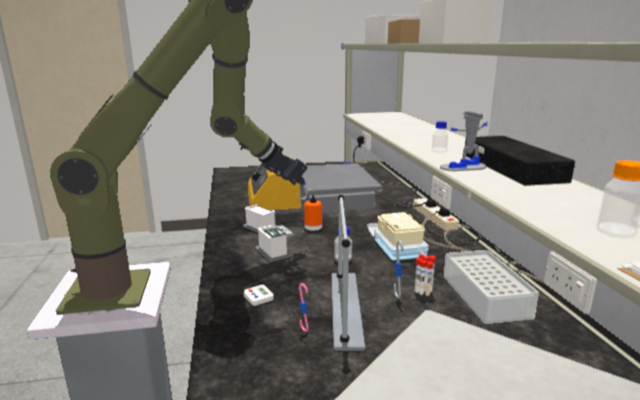

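```bash
python3 -m creep '[{"claw":0,"travel":[0,-0.001,-0.0135],"angular":[0,0,-0.001]},{"claw":0,"travel":[0,-0.001,-0.0135],"angular":[0,0,-0.001]},{"claw":0,"travel":[0,-0.001,-0.0135],"angular":[0,0,-0.001]},{"claw":0,"travel":[0,-0.001,-0.0135],"angular":[0,0,-0.001]},{"claw":0,"travel":[0,-0.001,-0.0135],"angular":[0,0,-0.001]}]'
python3 -m creep '[{"claw":0,"travel":[0,0,-0.0135],"angular":[0,0,0]},{"claw":0,"travel":[0,0,-0.0135],"angular":[0,0,0]},{"claw":0,"travel":[0,0,-0.0135],"angular":[0,0,0]},{"claw":0,"travel":[0,0,-0.0135],"angular":[0,0,0]},{"claw":0,"travel":[0,0,-0.011],"angular":[0,0,0]}]'
python3 - <<'E'
from h import *
np.set_printoptions(precision=4,suppress=True)
todo(18.9,45,[.5885,.2002,.078])
p=snap('wrist','w9');snap('side','d9');snap('scene','s9')
o=robot.get_obs(); R=np.array(o['orientation'])
for v in range(170,195,3):
    X=to_world(p,319.5,v); print(v,X,(R.T@(X-o['tcp_pos'])))
E
```

```text
t: 10.93
tcp_pos: [0.5891, 0.1969, 0.142]
orientation: [[-0.321, 0.668, 0.671], [0.947, 0.228, 0.227], [-0.001, 0.709, -0.706]]
wrist_force: [0.8, -0.3, -0.7]
grip_width: 0.0094
t: 11.35
tcp_pos: [0.589, 0.1968, 0.0764]
orientation: [[-0.321, 0.669, 0.671], [0.947, 0.228, 0.226], [-0.001, 0.708, -0.706]]
wrist_force: [1.0, -0.8, -1.0]
grip_width: 0.0094
rotvec [0.001  0.0016 0.003 ] dpos [-0.0005  0.0034  0.0016] j [ -1.2  62.7 -40.6 137.5 151.1  68.3 -53.9]
170 [0.5257 0.1766 0.0648] [ 0.001  -0.0551 -0.0382]
173 [0.5267 0.177  0.0655] [ 0.001  -0.0538 -0.0379]
176 [0.5292 0.1778 0.0653] [ 0.001  -0.0521 -0.036 ]
179 [0.5317 0.1787 0.0651] [ 0.001  -0.0503 -0.0339]
182 [0.5342 0.1795 0.065 ] [ 0.001  -0.0485 -0.032 ]
185 [0.571  0.1921 0.0447] [ 0.0011 -0.0354  0.0099]
188 [0.5721 0.1925 0.046 ] [ 0.0011 -0.0336  0.0098]
191 [0.5933 0.1998 0.036 ] [ 0.0011 -0.0249  0.0327]
194 [0.5938 0.1999 0.0378] [ 0.0011 -0.0232  0.0317]
```

View pics/w9.png

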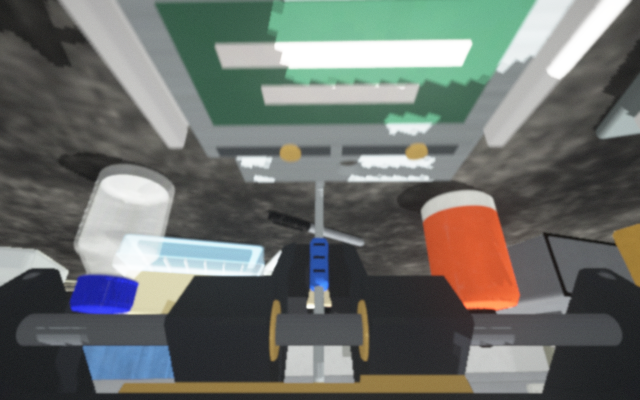

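View pics/d9.png

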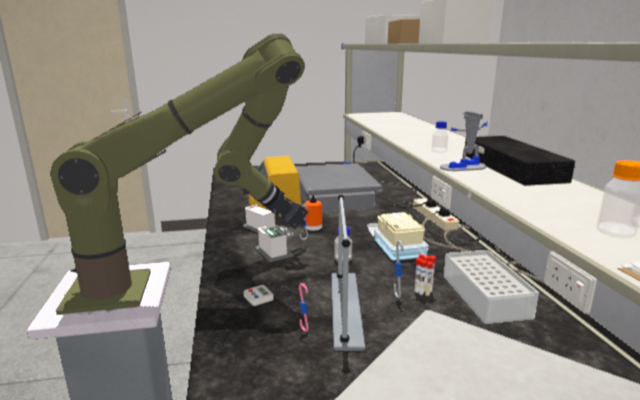

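```bash
python3 - <<'E'
import cv2
a=cv2.imread('pics/w9.png')[120:220,220:420]
cv2.imwrite('pics/c9.png',cv2.resize(a,None,fx=4,fy=4,interpolation=cv2.INTER_CUBIC))
a=cv2.imread('pics/d9.png')[180:260,240:340]
cv2.imwrite('pics/c9d.png',cv2.resize(a,None,fx=6,fy=6,interpolation=cv2.INTER_CUBIC))
E
```

```text
(no output)
```

View pics/c9.png

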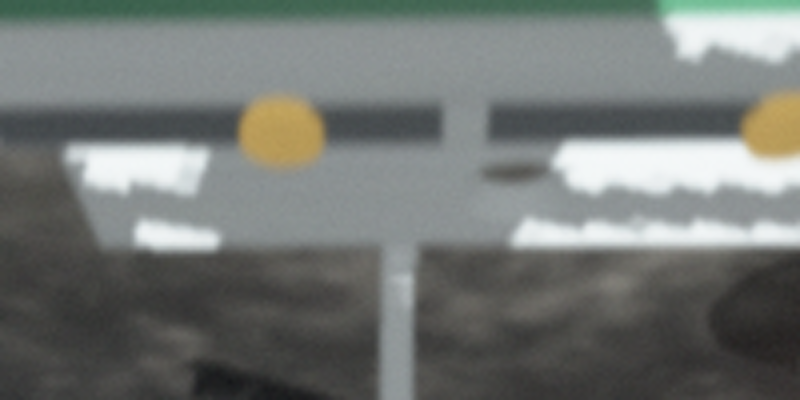

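View pics/c9d.png

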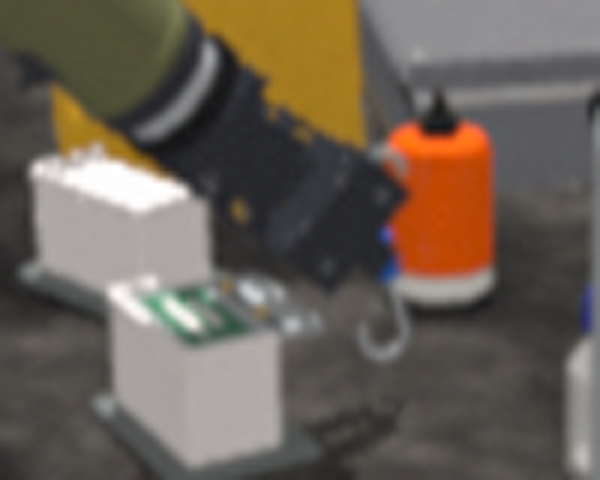

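```bash
python3 - <<'E'
from h import *
np.set_printoptions(precision=4,suppress=True)
p=snap('wrist'); o=robot.get_obs(); R=np.array(o['orientation']); t=o['tcp_pos']
def onz(u,v,z):
    q=np.array(p['origin']); d=to_world(p,u,v,1.0)-q; return q+d*(z-q[2])/d[2]
h=onz(348.1,162.9,.066); print('hole',h,to_world(p,348.1,162.9), to_world(p,335,163))
ey=onz(300,181.5,.066),onz(360,181.5,.066); print('edge',ey, np.degrees(np.arctan2(*(ey[1]-ey[0])[:2])))
B=Rt(18.9,0); hx=np.array([np.cos(np.radians(18.9)),np.sin(np.radians(18.9)),0]);hy=np.array([-hx[1],hx[0],0])
tip=to_world(p,319,186); print('tipfront',tip)
d=h-tip; print('along hx,hy,z',d@hx,d@hy,d[2])
E
```

```text
hole [0.5157 0.1849 0.066 ] [ 0.6077  0.2282 -0.0006] [0.518  0.1805 0.0655]
edge (array([0.535 , 0.1716, 0.066 ]), array([0.5269, 0.1952, 0.066 ])) -18.877352914712418
tipfront [0.569  0.1915 0.0466]
along hx,hy,z -0.052593436024977507 0.010982933784076046 0.019382803872666624
```

The earlier hole estimate was smeared because the arm was still settling. I'll re-measure from a settled picture.

```bash
cat > m.py <<'E'
from h import *
import sys
np.set_printoptions(precision=4,suppress=True)
p=snap('wrist',sys.argv[1]); o=robot.get_obs(); print(o['tcp_pos'],o['wrist_force'])
np.savez('last.npz',**{k:p[k] for k in ('origin','orientation','mtx','depth')})
a=p['pixels'][110:210,220:420,::-1]
cv2.imwrite('pics/'+sys.argv[1]+'c.png',cv2.resize(a,None,fx=4,fy=4,interpolation=cv2.INTER_CUBIC))
E
python3 m.py w10
```

```text
[0.5886 0.1975 0.0782] [-0.6088  0.5535  0.2803]
```

View pics/w10c.png

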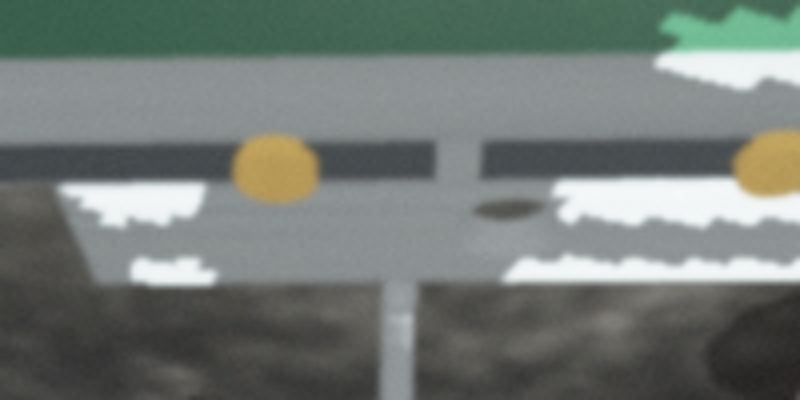

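```bash
python3 - <<'E'
from h import *
np.set_printoptions(precision=4,suppress=True)
p=dict(np.load('last.npz'))
def onz(u,v,z):
    q=np.array(p['origin']); d=to_world(p,u,v,1.0)-q; return q+d*(z-q[2])/d[2]
hx=np.array([np.cos(np.radians(18.9)),np.sin(np.radians(18.9)),0]);hy=np.array([-hx[1],hx[0],0])
def pr(n,X): print(n,X,'hx',X@hx,'hy',X@hy)
pr('hole',onz(347.1,166.1,.066)); pr('corner',onz(243.4,180.4,.066)); pr('edge',onz(347.1,180.4,.066))
for v in range(182,192): pr('wire%d'%v,to_world(p,319.1,v))
E
```

```text
hole [0.5191 0.1862 0.066 ] hx 0.5513844124045864 hy 0.00804360757726955
corner [0.5432 0.1496 0.066 ] hx 0.5623854700927988 hy -0.03445172139858492
edge [0.5292 0.1906 0.066 ] hx 0.5623860755365437 hy 0.008932718421531526
wire182 [0.5692 0.1919 0.0448] hx 0.60070850395676 hy -0.0027862916381851924
wire183 [0.5685 0.1917 0.0459] hx 0.5999286271314492 hy -0.0027859811061489324
wire184 [0.5711 0.1926 0.045 ] hx 0.6026871854982524 hy -0.002786554832736834
wire185 [0.5699 0.1922 0.0463] hx 0.6014314816348683 hy -0.0027861264115787306
wire186 [0.5697 0.1921 0.0471] hx 0.6012464309992139 hy -0.002785965733439301
wire187 [0.5713 0.1927 0.0468] hx 0.6029362672523138 hy -0.0027862691450105796
wire188 [0.5706 0.1924 0.0479] hx 0.6021682574370597 hy -0.0027859647122425754
wire189 [0.5931 0.2001 0.0356] hx 0.6259754511502674 hy -0.0027916992489001465
wire190 [0.5932 0.2001 0.0363] hx 0.6260023111033408 hy -0.0027915741415616884
wire191 [0.5931 0.2001 0.0371] hx 0.6259119503829532 hy -0.002791420803374984
```

```bash
python3 - <<'E'
from h import *
for f in ('w7','w8','w10'):
    a=cv2.imread('pics/%s.png'%f).astype(int); print(f,[(v,a[v,318:321].mean(0).mean().round().astype(int)) for v in range(156,200,1)])
p=snap('wrist');o=robot.get_obs();R=np.array(o['orientation'])
C=R.T@np.array(p['orientation']); c=R.T@(np.array(p['origin'])-o['tcp_pos']); print(C.round(4),c.round(4))
# model: hook vertical, lean 45: hook x = tool (y+z)/sqrt2 ; hook z = tool (y - z)/sqrt2
import scipy.optimize as so
def row(X):
    q=C.T@(X-c); return p['mtx'][1,1]*q[1]/q[2]+p['mtx'][1,2]
s=2**-.5; ex=np.array([0,s,s]); ez=np.array([0,s,-s])
th=np.linspace(0,2*np.pi,721)
def rows(xz):
    O=np.array([.001,0,0])+xz[0]*ex+xz[1]*ez
    bot=min(row(O+ex*(.0155*np.cos(t))+ez*(-.047+.0155*np.sin(t))) for t in th)
    tip=max(row(O+ex*(-.013+.0025*np.cos(t))+ez*(-.042+.0025*np.sin(t))) for t in th)
    return bot,tip
for x in (-.012,-.009,-.006):
    for z in (.006,.0085,.011): print(x,z,np.round(rows((x,z)),1))
E
```

```text
w7 [(156, np.int64(87)), (157, np.int64(89)), (158, np.int64(89)), (159, np.int64(89)), (160, np.int64(89)), (161, np.int64(94)), (162, np.int64(109)), (163, np.int64(138)), (164, np.int64(158)), (165, np.int64(168)), (166, np.int64(169)), (167, np.int64(172)), (168, np.int64(174)), (169, np.int64(176)), (170, np.int64(176)), (171, np.int64(175)), (172, np.int64(175)), (173, np.int64(176)), (174, np.int64(177)), (175, np.int64(177)), (176, np.int64(179)), (177, np.int64(177)), (178, np.int64(178)), (179, np.int64(178)), (180, np.int64(177)), (181, np.int64(178)), (182, np.int64(179)), (183, np.int64(181)), (184, np.int64(183)), (185, np.int64(182)), (186, np.int64(180)), (187, np.int64(181)), (188, np.int64(196)), (189, np.int64(216)), (190, np.int64(218)), (191, np.int64(210)), (192, np.int64(205)), (193, np.int64(204)), (194, np.int64(203)), (195, np.int64(198)), (196, np.int64(188)), (197, np.int64(180)), (198, np.int64(176)), (199, np.int64(176))]
w8 [(156, np.int64(88)), (157, np.int64(89)), (158, np.int64(86)), (159, np.int64(85)), (160, np.int64(82)), (161, np.int64(84)), (162
[... 1484 characters left out ...]
nt64(157)), (186, np.int64(153)), (187, np.int64(150)), (188, np.int64(159)), (189, np.int64(171)), (190, np.int64(172)), (191, np.int64(164)), (192, np.int64(161)), (193, np.int64(162)), (194, np.int64(161)), (195, np.int64(159)), (196, np.int64(154)), (197, np.int64(149)), (198, np.int64(150)), (199, np.int64(149))]
[[ 1.000e+00 -1.000e-04  1.000e-04]
 [ 1.000e-04  9.493e-01  3.145e-01]
 [-1.000e-04 -3.145e-01  9.493e-01]] [ 0.0009 -0.0828 -0.1582]
-0.012 0.006 [150.8 177.5]
-0.012 0.0085 [154.4 181.4]
-0.012 0.011 [157.9 185.4]
-0.009 0.006 [153.8 180.2]
-0.009 0.0085 [157.3 184.1]
-0.009 0.011 [160.8 188.1]
-0.006 0.006 [156.7 182.9]
-0.006 0.0085 [160.1 186.8]
-0.006 0.011 [163.6 190.7]
```

```bash
python3 -m creep '[{"claw":0,"travel":[-0.0127,-0.0015,0],"angular":[0,0,0]},{"claw":0,"travel":[-0.0127,-0.0015,0],"angular":[0,0,0]},{"claw":0,"travel":[-0.0127,-0.0015,0],"angular":[0,0,0]},{"claw":0,"travel":[-0.0127,-0.0015,0],"angular":[0,0,0]},{"claw":0,"travel":[0,0,0],"angular":[0,0,0]}]'
python3 -m creep '[{"claw":0,"travel":[0,0,0],"angular":[0,0,0]},{"claw":0,"travel":[0,0,0],"angular":[0,0,0]},{"claw":0,"travel":[0,0,0],"angular":[0,0,0]},{"claw":0,"travel":[0,0,0],"angular":[0,0,0]},{"claw":0,"travel":[0,0,0],"angular":[0,0,0]}]'
python3 m.py w11
python3 - <<'E'
from h import *
todo(18.9,45,[.5378,.1916,.0782])
snap('side','d11')
E
```

```text
t: 12.07
tcp_pos: [0.5356, 0.1921, 0.0779]
orientation: [[-0.326, 0.669, 0.668], [0.945, 0.231, 0.23], [-0.0, 0.707, -0.707]]
wrist_force: [-1.0, -0.4, -0.3]
grip_width: 0.0094
t: 12.48
tcp_pos: [0.5378, 0.1915, 0.0779]
orientation: [[-0.323, 0.668, 0.671], [0.947, 0.228, 0.228], [-0.001, 0.709, -0.706]]
wrist_force: [0.2, -0.3, -1.3]
grip_width: 0.01
[0.5376 0.1915 0.0778] [ 0.029  -0.2174 -0.8099]
rotvec [0.0004 0.0019 0.0011] dpos [0.0002 0.0001 0.0004] j [ -4.2  65.4 -42.5 146.3 149.8  80.1 -58.7]
```

View pics/w11.png

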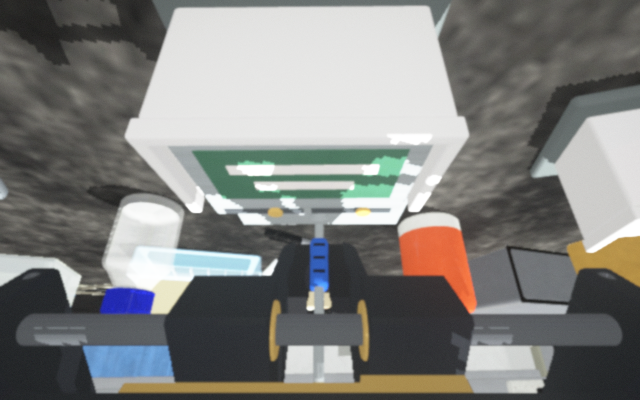

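```bash
python3 - <<'E'
import cv2
a=cv2.imread('pics/d11.png')[180:260,240:340]
cv2.imwrite('pics/d11c.png',cv2.resize(a,None,fx=6,fy=6,interpolation=cv2.INTER_CUBIC))
E
```

```text
(no output)
```

View pics/d11c.png

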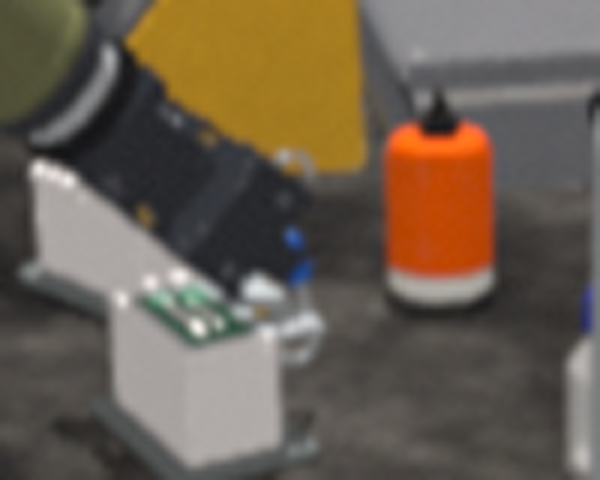

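```bash
python3 - <<'E'
import cv2
a=cv2.imread('pics/w11.png')[190:240,270:370]
cv2.imwrite('pics/w11d.png',cv2.resize(a,None,fx=8,fy=8,interpolation=cv2.INTER_CUBIC))
E
```

```text
(no output)
```

View pics/w11d.png

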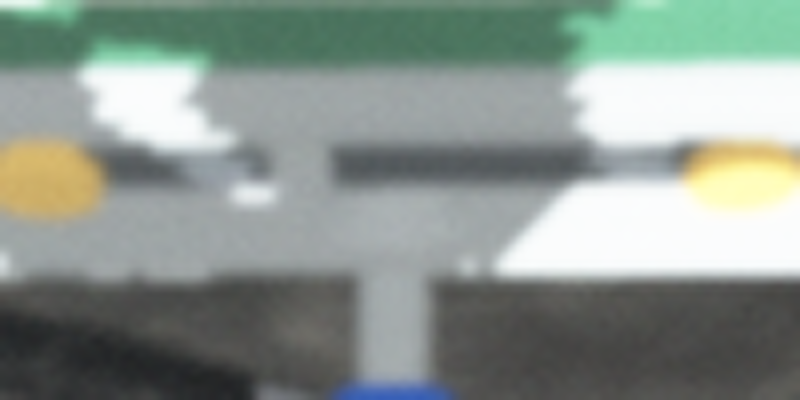

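```bash
python3 - <<'E'
from h import *
np.set_printoptions(precision=4,suppress=True)
p=dict(np.load('last.npz'))
def onz(u,v,z):
    q=np.array(p['origin']); d=to_world(p,u,v,1.0)-q; return q+d*(z-q[2])/d[2]
hx=np.array([np.cos(np.radians(18.9)),np.sin(np.radians(18.9)),0]);hy=np.array([-hx[1],hx[0],0])
t=robot.get_obs()['tcp_pos'];print('tcp',t@hx,t@hy)
for n,u,v in (('edge',319,223.9),('ptop',319,212.7),('pbot',319,219.6),('wire',319,232)):
    X=onz(u,v,.066); print(n,X@hx,X@hy)
X=to_world(p,319,232);print(X,X@hx,X@hy)
E
```

```text
tcp 0.5705834429001647 0.007062099500374091
edge 0.5615982751475983 0.008117195196847365
ptop 0.5462133932362461 0.008117718627940577
pbot 0.5553878401977408 0.008117406490945967
wire 0.5744881851641592 0.008116756650764976
[0.5357 0.192  0.068 ] 0.5690587979643851 0.008117625425262728
```

```bash
python3 -m creep '[{"claw":0,"travel":[0,0,0.003],"angular":[0,0,0]},{"claw":0,"travel":[0,0,0.003],"angular":[0,0,0]},{"claw":0,"travel":[0,0,0.003],"angular":[0,0,0]},{"claw":0,"travel":[0,0,0.001],"angular":[0,0,0]},{"claw":0,"travel":[0,0,0],"angular":[0,0,0]}]'
python3 -m creep '[{"claw":0,"travel":[0,0,0.0016],"angular":[0,0,0]},{"claw":0,"travel":[0,0,0.0016],"angular":[0,0,0]},{"claw":0,"travel":[0,0,0.0016],"angular":[0,0,0]},{"claw":0,"travel":[0,0,0.0016],"angular":[0,0,0]},{"claw":0,"travel":[0,0,0.0016],"angular":[0,0,0]}]'
python3 -m creep '[{"claw":0,"travel":[0,0,0],"angular":[0,0,0]},{"claw":0,"travel":[0,0,0],"angular":[0,0,0]},{"claw":0,"travel":[0,0,0],"angular":[0,0,0]},{"claw":0,"travel":[0,0,0],"angular":[0,0,0]},{"claw":0,"travel":[0,0,0],"angular":[0,0,0]}]'
python3 m.py w12
python3 - <<'E'
from h import *
todo(18.9,45,[.5378,.1916,.0962])
a=cv2.imread('pics/w12.png')[180:240,270:370]
cv2.imwrite('pics/w12d.png',cv2.resize(a,None,fx=8,fy=8,interpolation=cv2.INTER_CUBIC))
E
```

```text
t: 13.0
tcp_pos: [0.5373, 0.1917, 0.0881]
orientation: [[-0.324, 0.668, 0.67], [0.946, 0.229, 0.229], [-0.001, 0.708, -0.706]]
wrist_force: [-0.7, 0.2, -0.3]
grip_width: 0.0093
t: 13.42
tcp_pos: [0.5372, 0.1917, 0.0957]
orientation: [[-0.324, 0.668, 0.67], [0.946, 0.229, 0.229], [-0.001, 0.708, -0.706]]
wrist_force: [-0.3, 1.1, -0.4]
grip_width: 0.0091
t: 13.83
tcp_pos: [0.5372, 0.1916, 0.0955]
orientation: [[-0.323, 0.668, 0.67], [0.946, 0.229, 0.228], [-0.001, 0.708, -0.706]]
wrist_force: [-0.3, 0.7, -0.4]
grip_width: 0.0095
[0.5372 0.1916 0.0955] [ 0.7186 -0.3182 -0.665 ]
rotvec [0.0004 0.0011 0.0004] dpos [ 0.0006 -0.      0.0007] j [ -3.2  63.  -44.9 146.5 147.5  78.3 -57.3]
```

View pics/w12d.png

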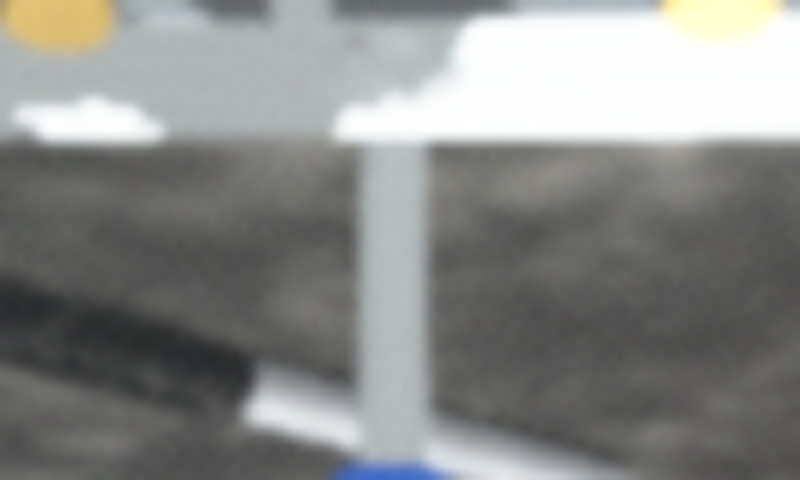

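```bash
python3 - <<'E'
from h import *
a=cv2.imread('pics/w12.png')[130:210,250:390]
cv2.imwrite('pics/w12e.png',cv2.resize(a,None,fx=5.7,fy=5.7,interpolation=cv2.INTER_CUBIC))
d=np.load('last.npz')['depth']
print((d[178:204:2,300:340:4]*1000).round())
E
```

```text
[[156. 157. 156. 156. 155. 156. 156. 155. 156. 156.]
 [158. 158. 159. 157. 157. 157. 158. 158. 157. 158.]
 [159. 160. 159. 160. 160. 158. 159. 159. 160. 161.]
 [170. 171. 170. 168. 173. 175. 171. 170. 170. 171.]
 [172. 172. 173. 178. 173. 174. 179. 172. 173. 172.]
 [175. 175. 174. 178. 180. 175. 179. 175. 176. 174.]
 [176. 176. 177. 178. 180. 179. 179. 176. 176. 177.]
 [179. 178. 179. 178. 179. 179. 179. 178. 177. 178.]
 [181. 180. 181. 181. 181. 181. 182.   0. 182. 181.]
 [183. 183. 183. 183. 183. 183. 182. 183. 184. 182.]
 [332. 332. 333. 330. 197. 198. 332. 332. 332. 332.]
 [336. 336. 335. 336. 195. 195. 335. 335. 336. 336.]
 [341. 340. 339. 340.   0. 195. 340. 339. 340. 340.]]
```

View pics/w12e.png

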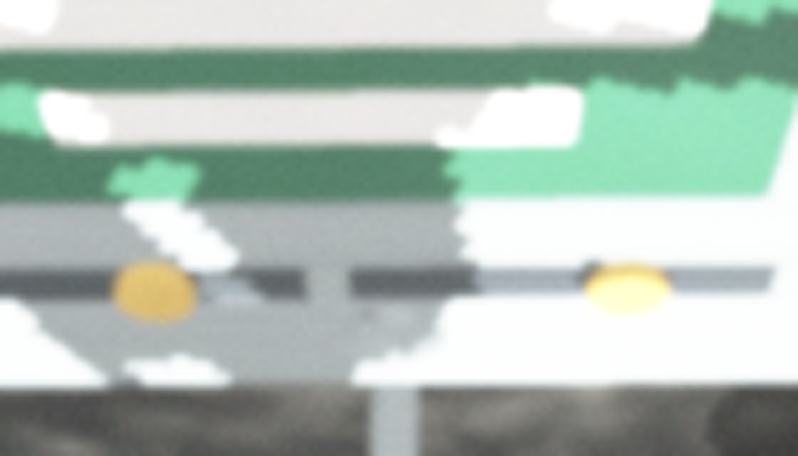

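```bash
python3 - <<'E'
from h import *
d=np.load('last.npz')['depth']
for v in range(181,196): print(v,(d[v,306:332]*1000).round().astype(int))
E
```

```text
181 [159 159 158 159 159 158 159 158 158 158 159 158 157 158 159 159 159 158
 159 159 157 158 159 158 159 159]
182 [161 160 159 159 160 161 160 160 159 160 160 159 159 159 158 159 159 159
 159 159 160 160 159 158 160 160]
183 [169 170 170 169 169 170 169 170 168 169 168 170 169 169 170 170 169 168
 169 170 168 169 168 169 170 168]
184 [170 169 170 170 171 171 168 172 170 170 173 173 173 172 175 173 170 171
 171 170 170 170 170 169 171 170]
185 [171 170 171 170 171 172 179 306 306 175 173 172 172 172 173 174 172 173
 307 180 171 171 171 172 172 171]
186 [172 172 173 172 172 177 178 180 180 181 173 175 173 172 174 174 173 175
 179 178 175 173 172 173 172 172]
187 [172 174 173 173 175 177 177 180 179 180 174 174 173 172 172 174 174 179
 178 178 177 174 172 173 173 175]
188 [174 174 174 175 175 177 178 178 178 179 180 174 174 173 175 173 175 179
 179 177 176 176 175 174 176 175]
189 [175 176 176 176 178 176 177 178 178 179 180 179 179 179 179 180 180 179
 178 178 177 176 175 176 176 174]
190 [177 176 177 177 177 177 178 178 178 178 180 180 180 180 179 179 179 178
 179 178 178 177 176 175 176 175]
191 [178 178 178 178 177 178 179 179 179 179 179 180 181 179 179 179 180 180
 179 178 177 177 177 178 177 176]
192 [179 178 179 177 179 179 178 179 179 179 179 181 181 179 179 181 179 178
 179 179 178 178 178 178 179 179]
193 [179 179 180 180 180 179 180 180 179 180 180 180 179 180 180 179 179 179
 180 180 180 178 180 181 180 180]
194 [181 182 181 182 180 181 181 180 181 180 181 180 180 181 181 181 181 180
 182 180 180 180   0 181 181 182]
195 [182 181 183 182 183 182 181 182 182 181 181 182 181 182 182 182 182 181
 182 182 182 181 181 180 182 182]
```

The depth map shows the tip as a 173 mm column at cols 316–323, rows 184–188, inside the hole (cols 311–327). The plate is level. I'll keep raising it gently.

```bash
python3 -m creep '[{"claw":0,"travel":[0,0,0.0016],"angular":[0,0,0]},{"claw":0,"travel":[0,0,0.0016],"angular":[0,0,0]},{"claw":0,"travel":[0,0,0.0016],"angular":[0,0,0]},{"claw":0,"travel":[0,0,0.0016],"angular":[0,0,0]},{"claw":0,"travel":[0,0,0],"angular":[0,0,0]}]'
python3 -m creep '[{"claw":0,"travel":[0,0,0],"angular":[0,0,0]},{"claw":0,"travel":[0,0,0],"angular":[0,0,0]},{"claw":0,"travel":[0,0,0],"angular":[0,0,0]},{"claw":0,"travel":[0,0,0],"angular":[0,0,0]},{"claw":0,"travel":[0,0,0],"angular":[0,0,0]}]'
python3 m.py w13
python3 - <<'E'
from h import *
todo(18.9,45,[.5378,.1916,.1022])
a=cv2.imread('pics/w13.png')[110:210,250:390]
cv2.imwrite('pics/w13e.png',cv2.resize(a,None,fx=5.7,fy=5.7,interpolation=cv2.INTER_CUBIC))
d=np.load('last.npz')['depth']
for v in range(168,186): print(v,(d[v,306:332]*1000).round().astype(int))
E
```

```text
t: 14.3
tcp_pos: [0.5373, 0.1917, 0.1025]
orientation: [[-0.324, 0.668, 0.67], [0.946, 0.229, 0.229], [-0.001, 0.708, -0.706]]
wrist_force: [0.3, -0.2, -1.3]
grip_width: 0.0093
t: 14.72
tcp_pos: [0.5372, 0.1916, 0.1019]
orientation: [[-0.323, 0.668, 0.67], [0.946, 0.229, 0.228], [-0.001, 0.708, -0.706]]
wrist_force: [0.0, -0.9, -0.8]
grip_width: 0.0094
[0.5371 0.1916 0.1019] [ 0.6699 -0.2299 -0.3254]
rotvec [0.0004 0.0011 0.0004] dpos [ 0.0007 -0.      0.0003] j [ -2.9  62.  -45.5 146.5 146.7  77.5 -57. ]
168 [160 160 161 160 160 159 159 160 160 159 160 158 160 158 159 160 160 160
 159 159 159 160 160 159 159 160]
169 [162 162 160 161 162 160 160 160 160 161 160 160 160 161 159 161 159 160
 162 160 160 160 159 160 159 161]
170 [162 161 163 162 161 160 161 161 160 161 160 162 160 161 161 161 161 161
 161 162 161 162 161 162 161 161]
171 [163 162 163 163 163 162 161 163 162 162 162 162 161 160 162 162 161 162
 161 162 162 161 163 162 162 162]
172 [170 170 172 172 172 171 170 171 171 172 172 172 171 171 171 172 171 170
 171 170 171 172 171 172 171 171]
173 [172 173 172 173 173 173 172 1
[... 708 characters left out ...]

 181 180 179 180 177 179 177 178]
180 [179 179 180 179 179 180 181 180 181 175 175 175 174 174 175 175 175 176
 181 181 180 180 178 178 179 180]
181 [180 180 180 182 180 181 180 181 180 176 175 173 173 174 173 173 174 175
 182 181 180 180 181 180 181 180]
182 [180 181 182 182 181 181 181 182 182 176 174 173 173 172 173 173 174 174
 181 181 181 180 181 182 181 181]
183 [182 182 182 182 183 182 182 183 182 175 173 172 174 172 174 172 173 174
 182 182 182 183 182 181 182 182]
184 [184 183 183 183 183 182 183 183 184 174 173 172 173 173 174 173 173 175
 183 182 183 184 183 183 184 182]
185 [184 186 184 185 184 184 182 184 184 175 173 173 173 172 173 173 172 174
 183 185 185 184 184 184 183 184]
```

View pics/w13e.png

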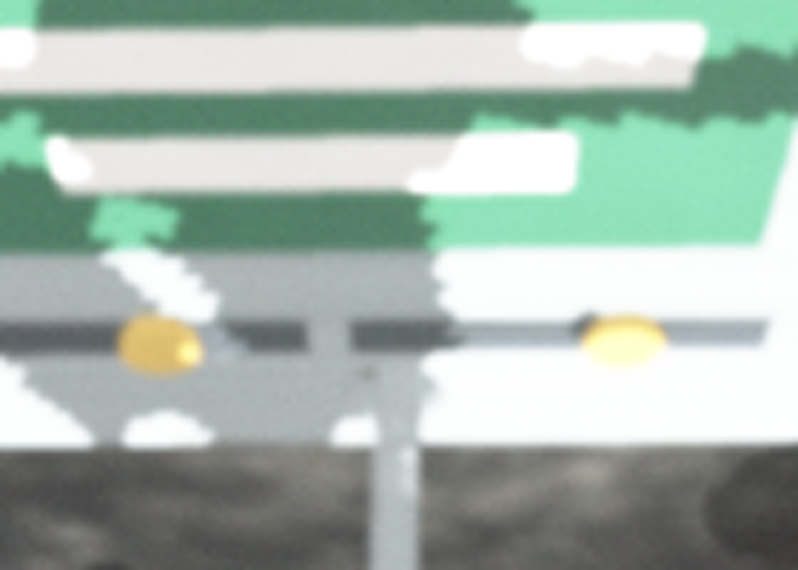

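The tip now stands well above the strip, with the plate still level. Lifting slowly.

```bash
python3 -m creep '[{"claw":0,"travel":[0,0,0.003],"angular":[0,0,0]},{"claw":0,"travel":[0,0,0.003],"angular":[0,0,0]},{"claw":0,"travel":[0,0,0.003],"angular":[0,0,0]},{"claw":0,"travel":[0,0,0.003],"angular":[0,0,0]},{"claw":0,"travel":[0,0,0.003],"angular":[0,0,0]}]'
python3 -m creep '[{"claw":0,"travel":[0,0,0.003],"angular":[0,0,0]},{"claw":0,"travel":[0,0,0.003],"angular":[0,0,0]},{"claw":0,"travel":[0,0,0.003],"angular":[0,0,0]},{"claw":0,"travel":[0,0,0.003],"angular":[0,0,0]},{"claw":0,"travel":[0,0,0.003],"angular":[0,0,0]}]'
python3 m.py w14
python3 - <<'E'
from h import *
todo(18.9,45,[.5378,.1916,.1322])
a=snap('side')['pixels'][150:270,220:360,::-1]
cv2.imwrite('pics/d14c.png',cv2.resize(a,None,fx=5,fy=5,interpolation=cv2.INTER_CUBIC))
E
```

```text
t: 15.18
tcp_pos: [0.537, 0.1915, 0.1172]
orientation: [[-0.324, 0.669, 0.67], [0.946, 0.229, 0.228], [-0.001, 0.707, -0.707]]
wrist_force: [-0.4, -0.7, -1.7]
grip_width: 0.0093
t: 15.6
tcp_pos: [0.5371, 0.1916, 0.1323]
orientation: [[-0.324, 0.668, 0.67], [0.946, 0.229, 0.228], [-0.001, 0.708, -0.706]]
wrist_force: [-0.2, -0.3, -2.2]
grip_width: 0.0094
[0.5373 0.1917 0.1329] [-0.487  -0.4234 -0.6961]
rotvec [0.0002 0.0021 0.0002] dpos [ 0.0005 -0.0001 -0.0007] j [ -2.1  56.8 -46.8 146.3 144.   72.8 -56.4]
```

View pics/d14c.png

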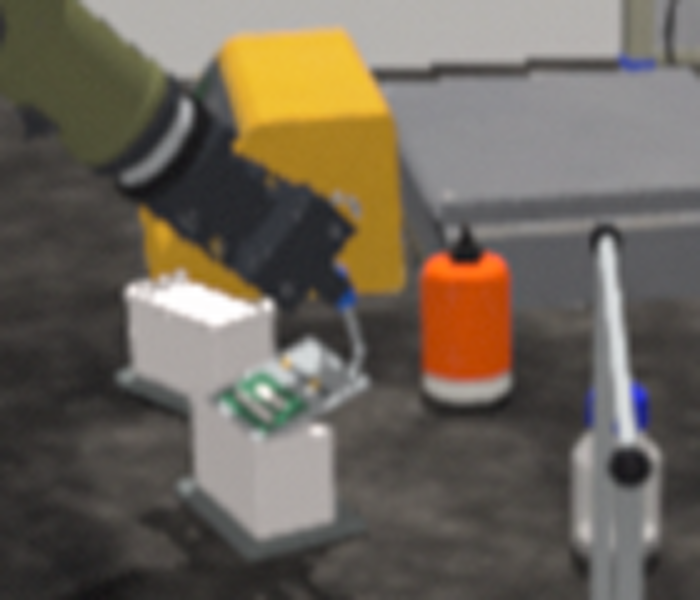

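View pics/w14.png

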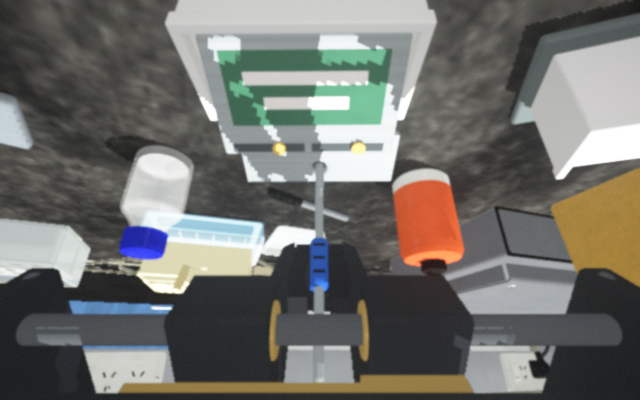

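The plate is tipping up on the hook as intended. Continuing the lift.

```bash
python3 -m creep '[{"claw":0,"travel":[0,0,0.005],"angular":[0,0,0]},{"claw":0,"travel":[0,0,0.005],"angular":[0,0,0]},{"claw":0,"travel":[0,0,0.005],"angular":[0,0,0]},{"claw":0,"travel":[0,0,0.005],"angular":[0,0,0]},{"claw":0,"travel":[0,0,0.005],"angular":[0,0,0]}]'
python3 -m creep '[{"claw":0,"travel":[0,0,0.004],"angular":[0,0,0]},{"claw":0,"travel":[0,0,0.004],"angular":[0,0,0]},{"claw":0,"travel":[0,0,0.004],"angular":[0,0,0]},{"claw":0,"travel":[0,0,0.004],"angular":[0,0,0]},{"claw":0,"travel":[0,0,0.004],"angular":[0,0,0]}]'
python3 -m creep '[{"claw":0,"travel":[0,0,0.004],"angular":[0,0,0]},{"claw":0,"travel":[0,0,0.004],"angular":[0,0,0]},{"claw":0,"travel":[0,0,0.004],"angular":[0,0,0]},{"claw":0,"travel":[0,0,0.004],"angular":[0,0,0]},{"claw":0,"travel":[0,0,0.004],"angular":[0,0,0]}]'
python3 - <<'E'
from h import *
todo(18.9,45,[.5378,.1916,.1972])
a=snap('side')['pixels'][130:270,220:360,::-1]
cv2.imwrite('pics/d15c.png',cv2.resize(a,None,fx=4.2,fy=4.2,interpolation=cv2.INTER_CUBIC))
E
```

```text
t: 16.12
tcp_pos: [0.5372, 0.1917, 0.1576]
orientation: [[-0.324, 0.668, 0.67], [0.946, 0.229, 0.229], [-0.001, 0.708, -0.706]]
wrist_force: [-0.0, -0.4, -1.8]
grip_width: 0.0096
t: 16.53
tcp_pos: [0.5372, 0.1916, 0.1773]
orientation: [[-0.323, 0.668, 0.67], [0.946, 0.229, 0.228], [-0.001, 0.708, -0.706]]
wrist_force: [-0.3, 0.1, -2.5]
grip_width: 0.0093
t: 16.95
tcp_pos: [0.5374, 0.1918, 0.1976]
orientation: [[-0.323, 0.668, 0.67], [0.946, 0.229, 0.229], [-0.001, 0.708, -0.706]]
wrist_force: [0.5, 0.1, -3.1]
grip_width: 0.0092
rotvec [0.0001 0.0018 0.0005] dpos [ 0.0004 -0.0002 -0.0004] j [  0.3  45.5 -48.8 144.2 138.3  60.6 -53.6]
```

View pics/d15c.png

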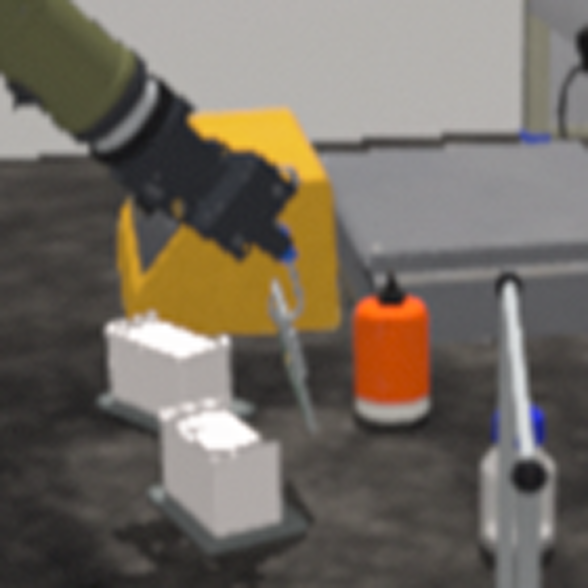

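```bash
python3 -m creep '[{"claw":0,"travel":[0,0,0.008],"angular":[0,0,0]},{"claw":0,"travel":[0,0,0.01],"angular":[0,0,0]},{"claw":0,"travel":[0,0,0.01],"angular":[0,0,0]},{"claw":0,"travel":[0,0,0.01],"angular":[0,0,0]},{"claw":0,"travel":[0,0,0.005],"angular":[0,0,0]}]'
python3 -m creep '[{"claw":0,"travel":[0,0,0],"angular":[0,0,0]},{"claw":0,"travel":[0,0,0],"angular":[0,0,0]},{"claw":0,"travel":[0,0,0],"angular":[0,0,0]},{"claw":0,"travel":[0.0007,-0.005,0],"angular":[0,0,-0.007]},{"claw":0,"travel":[0.001,-0.01,0],"angular":[0,0,-0.014]}]'
python3 -m creep '[{"claw":0,"travel":[0.00145,-0.015,0],"angular":[0,0,-0.021]},{"claw":0,"travel":[0.00145,-0.015,0],"angular":[0,0,-0.021]},{"claw":0,"travel":[0.00145,-0.015,0],"angular":[0,0,-0.021]},{"claw":0,"travel":[0.00145,-0.015,0],"angular":[0,0,-0.021]},{"claw":0,"travel":[0.00145,-0.015,0],"angular":[0,0,-0.021]}]'
python3 -m creep '[{"claw":0,"travel":[0.00145,-0.015,0],"angular":[0,0,-0.021]},{"claw":0,"travel":[0.00145,-0.015,0],"angular":[0,0,-0.021]},{"claw":0,"travel":[0.00145,-0.015,0],"angular":[0,0,-0.021]},{"claw":0,"travel":[0.00145,-0.015,0],"angular":[0,0,-0.021]},{"claw":0,"travel":[0.00145,-0.015,0],"angular":[0,0,-0.021]}]'
python3 -m creep '[{"claw":0,"travel":[0.00145,-0.015,0],"angular":[0,0,-0.021]},{"claw":0,"travel":[0.00145,-0.015,0],"angular":[0,0,-0.021]},{"claw":0,"travel":[0.00145,-0.015,0],"angular":[0,0,-0.021]},{"claw":0,"travel":[0.00145,-0.015,0],"angular":[0,0,-0.021]},{"claw":0,"travel":[0.00145,-0.015,0],"angular":[0,0,-0.021]}]'
python3 - <<'E'
from h import *
todo(-11.3,45,[.5736,-.1875,.2407])
snap('side','d16')
E
```

```text
t: 17.42
tcp_pos: [0.5373, 0.1918, 0.2412]
orientation: [[-0.324, 0.667, 0.671], [0.946, 0.229, 0.229], [-0.001, 0.709, -0.705]]
wrist_force: [-0.3, 0.2, -2.5]
grip_width: 0.0096
t: 17.83
tcp_pos: [0.5389, 0.1772, 0.2396]
orientation: [[-0.304, 0.673, 0.674], [0.953, 0.215, 0.215], [0.0, 0.708, -0.707]]
wrist_force: [0.3, -0.0, -3.2]
grip_width: 0.0091
t: 18.25
tcp_pos: [0.546, 0.0998, 0.2394]
orientation: [[-0.199, 0.693, 0.693], [0.98, 0.142, 0.14], [-0.001, 0.707, -0.707]]
wrist_force: [0.4, 0.2, -3.2]
grip_width: 0.0093
t: 18.67
tcp_pos: [0.553, 0.0248, 0.2394]
orientation: [[-0.096, 0.704, 0.704], [0.995, 0.068, 0.067], [-0.001, 0.707, -0.707]]
wrist_force: [0.7, -0.3, -3.6]
grip_width: 0.0092
t: 19.08
tcp_pos: [0.5601, -0.0501, 0.2394]
orientation: [[0.009, 0.707, 0.707], [1.0, -0.006, -0.007], [-0.001, 0.707, -0.707]]
wrist_force: [-0.2, 0.2, -3.8]
grip_width: 0.0096
rotvec [ 0.0008 -0.0003 -0.1882] dpos [ 0.0135 -0.1374  0.0013] j [ 28.4  36.8 -45.5 143.  144.1  46.7 -52.3]
```

View pics/d16.png

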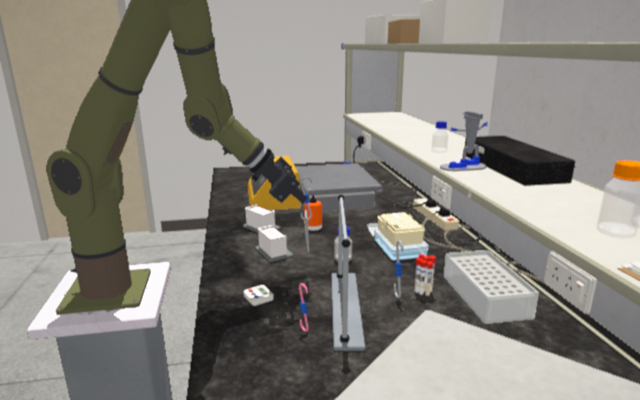

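```bash
python3 -m creep '[{"claw":0,"travel":[0.0015,-0.015,0],"angular":[0,0,-0.021]},{"claw":0,"travel":[0.0015,-0.015,0],"angular":[0,0,-0.021]},{"claw":0,"travel":[0.0015,-0.015,-0.002],"angular":[0,0,-0.021]},{"claw":0,"travel":[0.0015,-0.015,-0.003],"angular":[0,0,-0.021]},{"claw":0,"travel":[0.0015,-0.015,-0.003],"angular":[0,0,-0.021]}]'
python3 -m creep '[{"claw":0,"travel":[0.0015,-0.015,-0.003],"angular":[0,0,-0.021]},{"claw":0,"travel":[0.0015,-0.015,-0.003],"angular":[0,0,-0.021]},{"claw":0,"travel":[0.0013,-0.013,-0.004],"angular":[0,0,-0.02]},{"claw":0,"travel":[0.001,-0.011,-0.004],"angular":[0,0,-0.014]},{"claw":0,"travel":[0.0005,-0.006,-0.004],"angular":[0,0,-0.007]}]'
python3 -m creep '[{"claw":0,"travel":[0,0,0],"angular":[0,0,0]},{"claw":0,"travel":[0,0,0],"angular":[0,0,0]},{"claw":0,"travel":[0,0,0],"angular":[0,0,0]},{"claw":0,"travel":[0,0,0],"angular":[0,0,0]},{"claw":0,"travel":[0,0,0],"angular":[0,0,0]}]'
python3 - <<'E'
from h import *
todo(-11.3,45,[.5736,-.1875,.2107])
snap('side','d17');snap('wrist','w17')
a=cv2.imread('pics/d17.png')[170:330,260:400]
cv2.imwrite('pics/d17c.png',cv2.resize(a,None,fx=3.7,fy=3.7,interpolation=cv2.INTER_CUBIC))
E
```

```text
t: 19.55
tcp_pos: [0.568, -0.1246, 0.2315]
orientation: [[0.113, 0.702, 0.703], [0.994, -0.079, -0.081], [-0.001, 0.708, -0.707]]
wrist_force: [0.0, 0.5, -3.6]
grip_width: 0.0093
t: 19.97
tcp_pos: [0.5741, -0.1852, 0.2135]
orientation: [[0.196, 0.693, 0.694], [0.981, -0.138, -0.14], [-0.001, 0.708, -0.706]]
wrist_force: [0.1, 0.1, -2.7]
grip_width: 0.0097
t: 20.38
tcp_pos: [0.5741, -0.1824, 0.2143]
orientation: [[0.192, 0.693, 0.695], [0.981, -0.135, -0.136], [-0.0, 0.708, -0.706]]
wrist_force: [-0.5, -0.1, -2.7]
grip_width: 0.0091
rotvec [ 0.0007  0.0012 -0.0044] dpos [-0.0005 -0.0051 -0.0036] j [ 40.2  41.  -41.4 137.8 149.3  44.3 -51. ]
```

View pics/d17c.png

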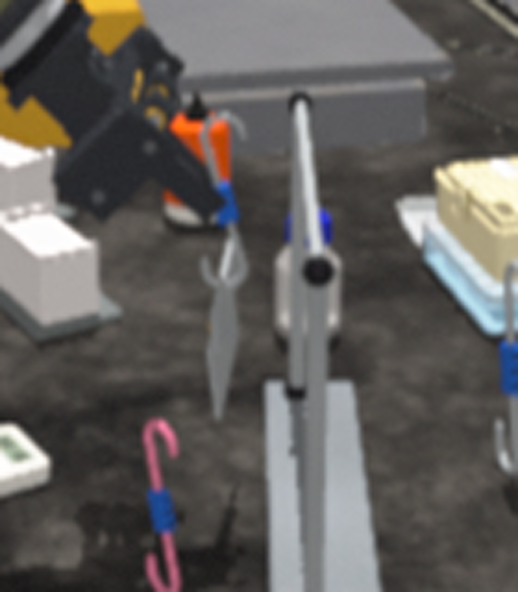

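View pics/w17.png

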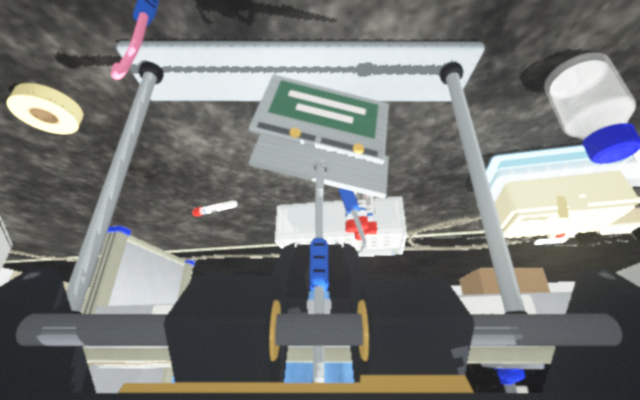

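```bash
python3 -m creep '[{"claw":0,"travel":[0.003,-0.0006,0],"angular":[0,0,0]},{"claw":0,"travel":[0.006,-0.0012,0],"angular":[0,0,0]},{"claw":0,"travel":[0.007,-0.0014,0],"angular":[0,0,0]},{"claw":0,"travel":[0.007,-0.0014,0],"angular":[0,0,0]},{"claw":0,"travel":[0.007,-0.0014,0],"angular":[0,0,0]}]'
python3 -m creep '[{"claw":0,"travel":[0.007,-0.0014,0],"angular":[0,0,0]},{"claw":0,"travel":[0.007,-0.0014,0],"angular":[0,0,0]},{"claw":0,"travel":[0.006,-0.0012,0],"angular":[0,0,0]},{"claw":0,"travel":[0.004,-0.0007,0],"angular":[0,0,0]},{"claw":0,"travel":[0,0,0],"angular":[0,0,0]}]'
python3 -m creep '[{"claw":0,"travel":[0,0,0],"angular":[0,0,0]},{"claw":0,"travel":[0,0,0],"angular":[0,0,0]},{"claw":0,"travel":[0,0,0],"angular":[0,0,0]},{"claw":0,"travel":[0,0,0],"angular":[0,0,0]},{"claw":0,"travel":[0,0,0],"angular":[0,0,0]}]'
python3 - <<'E'
from h import *
todo(-11.3,45,[.628,-.1930,.1861])
snap('side','d18');snap('wrist','w18')
a=cv2.imread('pics/d18.png')[170:330,260:400]
cv2.imwrite('pics/d18c.png',cv2.resize(a,None,fx=3.7,fy=3.7,interpolation=cv2.INTER_CUBIC))
E
```

```text
t: 20.9
tcp_pos: [0.6052, -0.1896, 0.2143]
orientation: [[0.193, 0.692, 0.695], [0.981, -0.136, -0.138], [-0.001, 0.709, -0.706]]
wrist_force: [0.6, -0.5, -3.1]
grip_width: 0.0093
t: 21.32
tcp_pos: [0.6283, -0.1941, 0.2137]
orientation: [[0.194, 0.693, 0.694], [0.981, -0.136, -0.137], [-0.001, 0.708, -0.707]]
wrist_force: [-0.0, -0.2, -3.7]
grip_width: 0.0094
t: 21.73
tcp_pos: [0.6279, -0.1941, 0.214]
orientation: [[0.193, 0.693, 0.694], [0.981, -0.136, -0.137], [-0.001, 0.708, -0.706]]
wrist_force: [-0.1, -0.1, -3.1]
grip_width: 0.0095
rotvec [ 0.0011  0.001  -0.0026] dpos [ 0.0001  0.0011 -0.0279] j [ 38.1  41.8 -38.3 129.1 146.9  37.5 -47. ]
```

View pics/d18c.png

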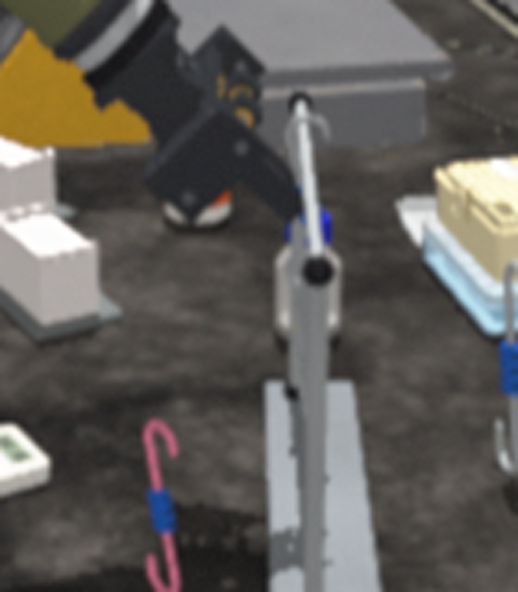

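View pics/w18.png

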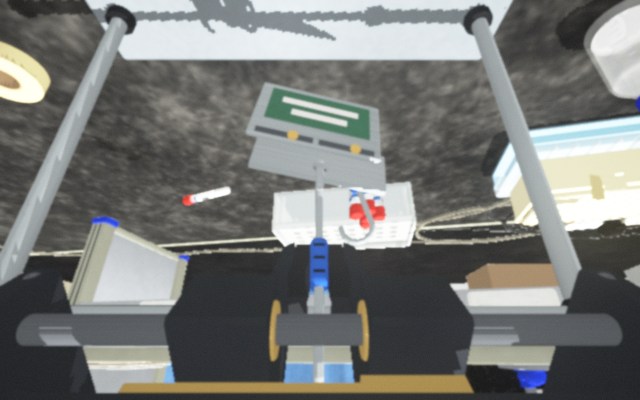

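The bend stands over the bar, shank on the near side and free end beyond it. Lowering.

```bash
python3 -m creep '[{"claw":0,"travel":[0,0,-0.004],"angular":[0,0,0]},{"claw":0,"travel":[0,0,-0.004],"angular":[0,0,0]},{"claw":0,"travel":[0,0,-0.004],"angular":[0,0,0]},{"claw":0,"travel":[0,0,-0.004],"angular":[0,0,0]},{"claw":0,"travel":[0,0,-0.004],"angular":[0,0,0]}]'
python3 -m creep '[{"claw":0,"travel":[0,0,-0.002],"angular":[0,0,0]},{"claw":0,"travel":[0,0,-0.002],"angular":[0,0,0]},{"claw":0,"travel":[0,0,-0.0015],"angular":[0,0,0]},{"claw":0,"travel":[0,0,-0.001],"angular":[0,0,0]},{"claw":0,"travel":[0,0,0],"angular":[0,0,0]}]'
python3 -m creep '[{"claw":0,"travel":[0,0,-0.0005],"angular":[0,0,0]},{"claw":0,"travel":[0,0,-0.0005],"angular":[0,0,0]},{"claw":0,"travel":[0,0,0],"angular":[0,0,0]},{"claw":0,"travel":[0,0,0],"angular":[0,0,0]},{"claw":0,"travel":[0,0,0],"angular":[0,0,0]}]'
python3 - <<'E'
from h import *
todo(-11.3,45,[.628,-.1930,.1861])
print(np.mean([robot.get_obs()['wrist_force'] for _ in range(5)],0))
snap('side','d19');snap('wrist','w19')
a=cv2.imread('pics/d19.png')[170:330,260:400]
cv2.imwrite('pics/d19c.png',cv2.resize(a,None,fx=3.7,fy=3.7,interpolation=cv2.INTER_CUBIC))
E
```

```text
t: 22.25
tcp_pos: [0.628, -0.1941, 0.1934]
orientation: [[0.193, 0.693, 0.694], [0.981, -0.136, -0.137], [-0.001, 0.708, -0.706]]
wrist_force: [0.2, 0.3, -3.3]
grip_width: 0.0097
t: 22.67
tcp_pos: [0.628, -0.1941, 0.1873]
orientation: [[0.193, 0.693, 0.694], [0.981, -0.136, -0.137], [-0.001, 0.708, -0.706]]
wrist_force: [0.4, -0.6, -3.1]
grip_width: 0.0094
t: 23.08
tcp_pos: [0.628, -0.1941, 0.1866]
orientation: [[0.193, 0.693, 0.695], [0.981, -0.136, -0.137], [-0.001, 0.708, -0.706]]
wrist_force: [0.5, -0.7, -2.7]
grip_width: 0.009
rotvec [ 0.001   0.0011 -0.0027] dpos [ 0.      0.0011 -0.0005] j [ 38.   45.7 -38.7 130.1 149.1  41.9 -47.9]
[ 0.53749301 -0.72042309 -2.73926476]
```

View pics/d19c.png

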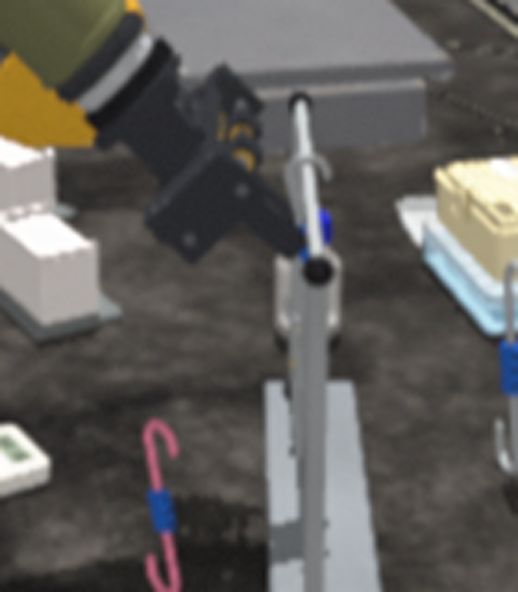

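View pics/w19.png

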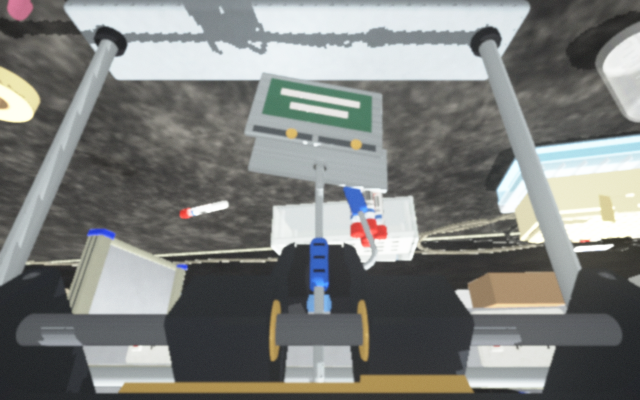

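```bash
python3 -m creep '[{"claw":0,"travel":[0,0,-0.0005],"angular":[0,0,0]},{"claw":0,"travel":[0,0,-0.0005],"angular":[0,0,0]},{"claw":0,"travel":[0,0,0],"angular":[0,0,0]},{"claw":0,"travel":[0,0,0],"angular":[0,0,0]},{"claw":0,"travel":[0,0,0],"angular":[0,0,0]}]'
python3 -m creep '[{"claw":0,"travel":[0,0,-0.0005],"angular":[0,0,0]},{"claw":0,"travel":[0,0,-0.0005],"angular":[0,0,0]},{"claw":0,"travel":[0,0,0],"angular":[0,0,0]},{"claw":0,"travel":[0,0,0],"angular":[0,0,0]},{"claw":0,"travel":[0,0,0],"angular":[0,0,0]}]'
```

```text
t: 23.6
tcp_pos: [0.6284, -0.1941, 0.186]
orientation: [[0.193, 0.692, 0.695], [0.981, -0.136, -0.138], [-0.001, 0.709, -0.705]]
wrist_force: [-0.2, 0.1, -0.3]
grip_width: 0.0094
t: 24.02
tcp_pos: [0.6289, -0.1942, 0.1856]
orientation: [[0.193, 0.691, 0.696], [0.981, -0.135, -0.138], [-0.001, 0.71, -0.704]]
wrist_force: [-0.3, -0.2, 5.8]
grip_width: 0.009
```

The bar now carries the load. I'll ease back 0.8 mm and open.

```bash
python3 -m creep '[{"claw":0,"travel":[0,0,0.0004],"angular":[0,0,0]},{"claw":0,"travel":[0,0,0.0004],"angular":[0,0,0]},{"claw":0,"travel":[0,0,0],"angular":[0,0,0]},{"claw":0,"travel":[0,0,0],"angular":[0,0,0]},{"claw":0,"travel":[0,0,0],"angular":[0,0,0]}]'
python3 -m creep '[{"claw":0.15,"travel":[0,0,0],"angular":[0,0,0]},{"claw":0.2,"travel":[0,0,0],"angular":[0,0,0]},{"claw":0.3,"travel":[0,0,0],"angular":[0,0,0]},{"claw":0.4,"travel":[0,0,0],"angular":[0,0,0]},{"claw":0.5,"travel":[0,0,0],"angular":[0,0,0]}]'
python3 -m creep '[{"claw":0.6,"travel":[0,0,0],"angular":[0,0,0]},{"claw":0.7,"travel":[0,0,0],"angular":[0,0,0]},{"claw":0.7,"travel":[0,0,0],"angular":[0,0,0]},{"claw":0.7,"travel":[0,0,0],"angular":[0,0,0]},{"claw":0.7,"travel":[0,0,0],"angular":[0,0,0]}]'
python3 - <<'E'
from h import *
snap('side','d20');snap('wrist','w20')
E
```

```text
t: 24.43
tcp_pos: [0.6283, -0.1941, 0.1856]
orientation: [[0.193, 0.692, 0.695], [0.981, -0.136, -0.138], [-0.001, 0.709, -0.706]]
wrist_force: [0.4, -0.2, 5.3]
grip_width: 0.0095
t: 24.85
tcp_pos: [0.6275, -0.194, 0.1847]
orientation: [[0.193, 0.694, 0.694], [0.981, -0.136, -0.137], [-0.001, 0.707, -0.707]]
wrist_force: [-0.6, -0.0, 0.1]
grip_width: 0.0355
t: 25.27
tcp_pos: [0.628, -0.1941, 0.1853]
orientation: [[0.193, 0.693, 0.694], [0.981, -0.136, -0.137], [-0.001, 0.708, -0.706]]
wrist_force: [-0.3, -0.4, 0.7]
grip_width: 0.0615
```

View pics/w20.png

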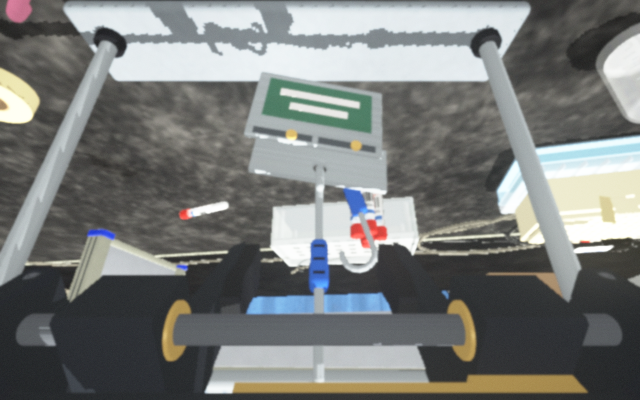

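Hook released and hanging centred between the open fingers. I'll open fully and back out along the tool axis.

```bash
python3 -m creep '[{"claw":1,"travel":[0,0,0],"angular":[0,0,0]},{"claw":1,"travel":[0,0,0],"angular":[0,0,0]},{"claw":1,"travel":[0,0,0],"angular":[0,0,0]},{"claw":1,"travel":[-0.0035,0.0007,0.0035],"angular":[0,0,0]},{"claw":1,"travel":[-0.007,0.0014,0.007],"angular":[0,0,0]}]'
python3 -m creep '[{"claw":1,"travel":[-0.0105,0.002,0.0105],"angular":[0,0,0]},{"claw":1,"travel":[-0.0105,0.002,0.0105],"angular":[0,0,0]},{"claw":1,"travel":[-0.0105,0.002,0.0105],"angular":[0,0,0]},{"claw":1,"travel":[-0.0105,0.002,0.0105],"angular":[0,0,0]},{"claw":1,"travel":[-0.0105,0.002,0.0105],"angular":[0,0,0]}]'
python3 -m creep '[{"claw":1,"travel":[-0.0105,0.002,0.0105],"angular":[0,0,0]},{"claw":1,"travel":[-0.0105,0.002,0.0105],"angular":[0,0,0]},{"claw":1,"travel":[-0.005,0.001,0.005],"angular":[0,0,0]},{"claw":1,"travel":[0,0,0],"angular":[0,0,0]},{"claw":1,"travel":[0,0,0],"angular":[0,0,0]}]'
python3 - <<'E'
from h import *
snap('side','d21');snap('wrist','w21')
a=cv2.imread('pics/d21.png')[170:350,220:420]
cv2.imwrite('pics/d21c.png',cv2.resize(a,None,fx=3.3,fy=3.3,interpolation=cv2.INTER_CUBIC))
E
```

```text
t: 25.78
tcp_pos: [0.6174, -0.192, 0.1956]
orientation: [[0.194, 0.693, 0.694], [0.981, -0.137, -0.137], [-0.0, 0.708, -0.707]]
wrist_force: [0.3, -0.1, 0.0]
grip_width: 0.0877
t: 26.2
tcp_pos: [0.5637, -0.1816, 0.2492]
orientation: [[0.193, 0.693, 0.694], [0.981, -0.135, -0.137], [-0.001, 0.708, -0.706]]
wrist_force: [-0.0, -0.5, 0.3]
grip_width: 0.0884
t: 26.62
tcp_pos: [0.5389, -0.1772, 0.2748]
orientation: [[0.194, 0.693, 0.695], [0.981, -0.136, -0.138], [-0.001, 0.709, -0.706]]
wrist_force: [0.5, -1.0, -0.1]
grip_width: 0.0878
```

View pics/w21.png

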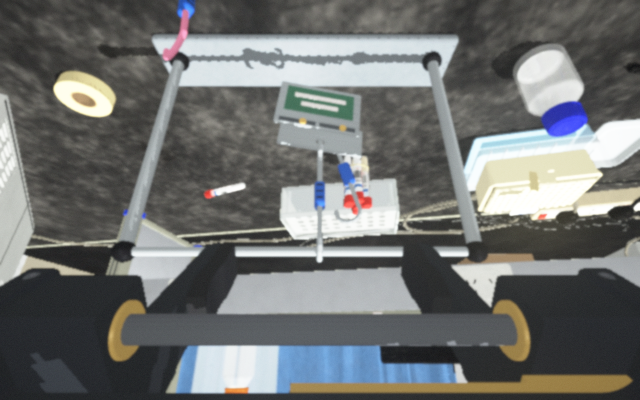

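View pics/d21c.png

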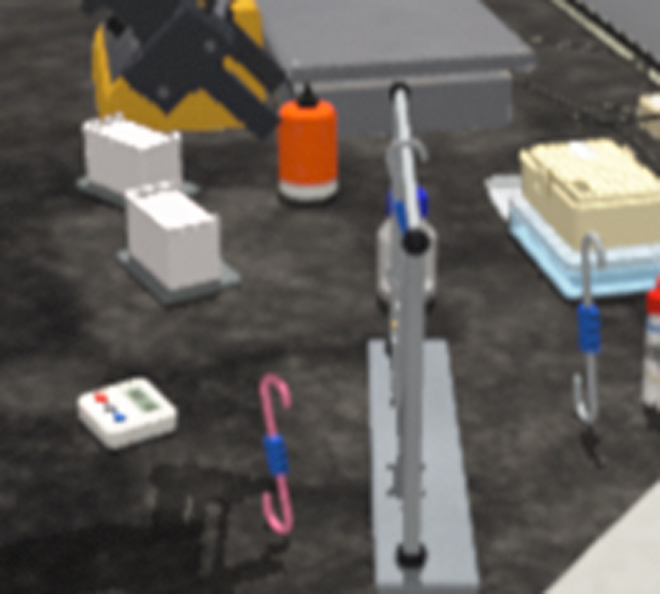

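The hook hangs on the bar at (319,255) with the plate on its lower bend at (320,115). I'll wait for any swing to die out and compare frames.

```bash
Z='x'; python3 -m creep '[{"claw":1,"travel":[0,0,0],"angular":[0,0,0]},{"claw":1,"travel":[0,0,0],"angular":[0,0,0]},{"claw":1,"travel":[0,0,0],"angular":[0,0,0]},{"claw":1,"travel":[0,0,0],"angular":[0,0,0]},{"claw":1,"travel":[0,0,0],"angular":[0,0,0]}]' >/dev/null
python3 -m creep '[{"claw":1,"travel":[0,0,0],"angular":[0,0,0]},{"claw":1,"travel":[0,0,0],"angular":[0,0,0]},{"claw":1,"travel":[0,0,0],"angular":[0,0,0]},{"claw":1,"travel":[0,0,0],"angular":[0,0,0]},{"claw":1,"travel":[0,0,0],"angular":[0,0,0]}]' >/dev/null
python3 -m creep '[{"claw":1,"travel":[0,0,0],"angular":[0,0,0]},{"claw":1,"travel":[0,0,0],"angular":[0,0,0]},{"claw":1,"travel":[0,0,0],"angular":[0,0,0]},{"claw":1,"travel":[0,0,0],"angular":[0,0,0]},{"claw":1,"travel":[0,0,0],"angular":[0,0,0]}]' >/dev/null
python3 -m creep '[{"claw":1,"travel":[0,0,0],"angular":[0,0,0]},{"claw":1,"travel":[0,0,0],"angular":[0,0,0]},{"claw":1,"travel":[0,0,0],"angular":[0,0,0]},{"claw":1,"travel":[0,0,0],"angular":[0,0,0]},{"claw":1,"travel":[0,0,0],"angular":[0,0,0]}]' 
python3 - <<'E'
from h import *
np.set_printoptions(precision=4,suppress=True)
for i in range(8):
    p=snap('wrist','w22' if i==0 else None)
    hsv=cv2.cvtColor(p['pixels'],cv2.COLOR_RGB2HSV)
    g=((hsv[...,0]>60)&(hsv[...,0]<90)&(hsv[...,1]>80)); g[:60]=0;g[150:]=0
    b=((hsv[...,0]>105)&(hsv[...,0]<130)&(hsv[...,1]>140)); b[:,:308]=0;b[:,332:]=0;b[:170]=0;b[215:]=0
    for n,m in (('plate',g),('sleeve',b)):
        vs,us=np.nonzero(m); print(round(robot.get_obs()['t'],2),n,len(us),us.mean().round(2),vs.mean().round(2),to_world(p,us.mean(),vs.mean(),np.median(p['depth'][m])))
E
```

```text
t: 28.38
tcp_pos: [0.539, -0.177, 0.2743]
orientation: [[0.193, 0.693, 0.694], [0.981, -0.136, -0.137], [-0.001, 0.708, -0.706]]
wrist_force: [0.1, -0.2, -0.7]
grip_width: 0.0881
28.43 plate 673 319.15 104.21 [ 0.6182 -0.1912  0.0874]
28.43 sleeve 193 319.28 194.23 [ 0.6156 -0.1906  0.198 ]
28.48 plate 673 318.91 104.11 [ 0.6181 -0.1915  0.0874]
28.48 sleeve 192 319.29 194.31 [ 0.616  -0.1907  0.1978]
28.53 plate 679 318.97 104.1 [ 0.6182 -0.1914  0.0873]
28.53 sleeve 192 319.3 194.22 [ 0.6156 -0.1906  0.198 ]
28.58 plate 677 318.96 104.13 [ 0.6181 -0.1914  0.0874]
28.58 sleeve 194 319.3 194.28 [ 0.6158 -0.1906  0.1979]
28.63 plate 676 318.99 104.12 [ 0.6181 -0.1914  0.0874]
28.63 sleeve 188 319.38 194.25 [ 0.6153 -0.1905  0.1981]
28.68 plate 680 318.86 104.06 [ 0.6181 -0.1915  0.0873]
28.68 sleeve 186 319.35 194.23 [ 0.616  -0.1906  0.1978]
28.73 plate 685 318.79 104.06 [ 0.618  -0.1916  0.0874]
28.73 sleeve 193 319.26 194.18 [ 0.6156 -0.1906  0.1979]
28.78 plate 673 319.14 104.12 [ 0.6183 -0.1912  0.0873]
28.78 sleeve 193 319.31 194.33 [ 0.6159 -0.1906  0.1979]
```

Everything is still and at the right heights (sleeve 0.198 m, plate about 0.09 m), so I'm handing it in.

```bash
python3 -c "
from bench import workorder; print(workorder.finish_job())"
```

```text
the job is handed in; nothing more can be done
None
```

The S-hook and tag plate are hanging together on the rail, about 20 mm from the middle of the bar. I handed the job in at 28.8 s; no verdict is reported.

- **What I did:** I took the plain steel hook off the rail by its blue sleeve. I found the hole by sight from the wrist camera, and the depth image showed the tip inside it. I then lifted the plate out of its cradle on the hook, set the bend over the bar and let go.
- **Last checks:** The last eight pictures, over 0.35 s, showed no motion. The sleeve was at about 0.198 m and the green face of the plate at about 0.087 m. The gripper was open and about 0.1 m clear, with the wrist force near zero. In the last side picture the bottles and timer look unmoved.
- **Disagreements and limits:**
  - The first hole estimate was about 8 mm off because I took that picture while the arm was still settling. I measured again from a still picture before probing.
  - Joint 4 reached 146.5° of its 146.7° limit while under the plate.
  - When setting the hook on the bar I pressed briefly with about 6 N.
  - I judged the plate level by eye and from the depth image; the wrist force reading was too noisy (about 1 N) to measure the probing force.

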